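# Seat the waisted plug in the stage with the sprung tongs

### The job

Take the sprung tongs from their stand by squeezing their rubber pads, nip the waisted steel plug with them and lift it out of the rack, and press it gently fully home in the bore of the translation stage's carriage: the carriage has been left somewhere along its travel, so slide the plug lightly up to the small sprung tab beside the bore, which marks where it goes in. Then let the plug go and set the tongs back upright in their stand. Never touch the plug with the gripper itself, and leave the other pins and things where they are.

Things in the scene. Friction and masses are not known exactly. Their poses are not given: they have to be found in the camera images.
- tongs_grip (a point): Sprung steel tongs, upright in the stand, tips down, 113 mm tall, 90 g. Point midway between two black rubber squeeze pads (24 mm wide in x, 28 mm tall, outer faces 44 mm apart when free), 70 mm above the tips' lower ends. z points up; y is the line along which pads and jaws close. The bow on top ends 43 mm above the point (26 mm in y, 14 mm in x), with the spring hinges 40 mm above it.
- tongs_bow (a point): Top middle of the tongs' bow, 43 mm above tongs_grip, same axes. Spring: about 8 N on each pad squeezed to 40 mm over the pads (held, the jaws' gap still 15 mm, enough to pass the plug's cap) and 13 N at 34.5 mm, where the jaws close on the plug's 6 mm neck; further grip force reaches the jaws divided by 2.6. Opening past 43 mm lets the tongs fall.
- tongs_tips (a point): Point midway between the two jaw tips, 65 mm below tongs_grip, same axes. V-notched steel tips, 8 mm tall (4 mm above and below the point; lower ends of the tongs 5 mm below it), 10 mm wide in x; free, they reach out to 22 mm from the point along y. This point belongs at the middle of the plug's neck when nipping.
- stand: Fixed stand of the tongs: plate 70 mm (x) by 100 mm (y), 4 mm thick, with a black open well on it, 18 mm (x) by 54 mm (y) inside, walls 6 mm thick, rim 36 mm above the table. Origin at the centre of the underside. The tongs stand in the well with their lower ends on the plate, their y along the stand's y (either way round).
- plug_center (a point): Centre of the waisted steel plug, 36 mm tall, 20 g, upright in one of the rack's three holes. From the bottom: shank 10 mm thick, 22 mm long, with a small bevelled foot; neck 6 mm thick, 10 mm long; cap 10 mm wide, 4 mm thick. The point is 18 mm above the foot; the neck's middle is 9 mm above the point. The other two pins are a plain straight one and one with a broad button head.
- rack: Fixed black rack block, 44 mm (x) by 124 mm (y), 20 mm tall, origin at the centre of its underside. Three holes 11.5 mm in diameter and 14 mm deep in a row along y at -39, 0 and +39 mm hold the three pins, in any order.
- stage: Fixed translation stage: black base 80 mm (x) by 110 mm (y), 20 mm tall, micrometer at its -y end; origin at the centre of the underside. On it a bright carriage block, 60 x 64 mm, its flat top 45 mm above the origin. The carriage (with bore and tab) is locked anywhere from -12 to +12 mm along the stage's y; where is not reported. It is delicate: push it with a few newtons, never 15 N.
- stage_top (a point): Point on the level of the carriage's top, above the middle of the stage (axes as the stage). The carriage's bore lies on the line x = 0, within 12 mm of this point along y: vertical, 11 mm in diameter, 14 mm deep, 1 mm bevel. A sprung ball in its -y wall, 7 mm down, resists with a few newtons. When the plug is home its foot is on the bore's floor and plug_center 4 mm above the carriage's top.
- stage_tab (a point): Point 6 mm above stage_top, at the height of the top of the carriage's locating tab (its y is not reported): a sprung steel strip 20 mm along x, 6 mm tall, on the +y side of the bore, its face 5.4 mm from the bore's axis. An upright plug slid over the top in +y till its shank meets the tab stands over the bore (0.5 mm). The tab stays put up to 1.8 N, then yields 1 mm per 0.5 N, up to 8 mm.
Things that resemble listed ones, but are neither listed nor needed, are in the scene too. What is shaped like the stage but blue is not meant.

How it is judged (in metres and radians):
On the way, in this order (a step that is already met when the one before it is completed fails the run):
1. the plug is lifted clear of the rack in the tongs (z of plug_center in the frame of rack above 0.045 m and distance between plug_center and tongs_tips below 0.016 m), for 0.1 s.
2. the plug is pressed fully home in the carriage bore (z of plug_center in the frame of stage between 0.045 and 0.0512 m and angle between plug_center's own z axis and vertical below 0.12 rad and x of plug_center in the frame of stage between -0.005 and 0.005 m and y of plug_center in the frame of stage between -0.018 and 0.018 m), for 0.1 s.
At the end, for the whole second after the job is handed in: The plug stands upright (within 0.12 rad) in the carriage bore with its foot on the bore's floor (within about 2 mm), free of the tongs; the tongs stand upright (within 0.2 rad) in the well of their stand with the tips on its plate (within 4 mm), released; all at rest (all of step 2 and contact force between tongs and plug below 0.05 N and horizontal distance between tongs_tips and stand below 0.015 m and z of tongs_tips in the frame of stand below 0.013 m and angle between tongs_grip's own z axis and vertical below 0.2 rad and linear speed of each of tongs, plug below 0.02 m/s); the robot touches nothing.
It fails at once if the gripper touches the plug (contact force between the fingers and plug above 0.3 N).
It fails at once if the plug is pushed against the stage with more than 15 N (contact force between plug and stage above 15 N).
It fails at once if the tongs or the arm push the stage with more than 15 N (contact force between any of tongs, the arm, the fingers and stage above 15 N).
It fails at once if another pin is taken out of the rack or knocked (distance of any of plain_pin, button_pin from where it was at the start of the episode above 0.01 m).
It fails at once if a bystander is disturbed (distance of any of post_holder, lens_tube, driver, base_clamp, mirror_mount from where it was at the start of the episode above 0.02 m).
It also fails if it takes over 61 s, if anything falls off the work surface, if the arm or the gripper's body presses on something with over 40 N, if the wrist force passes 120 N, or if a joint passes its speed limit or range.

### The arm

A 6-joint arm with a two-finger parallel gripper is mounted at the origin on the work surface. World frame = base frame: x ahead of the robot, y to its left, z up, the work surface at z = 0. Lengths are in mm, angles in rad, forces in N, time in s.
With the tool pointing down it reaches from about 400 to 825 mm from the base axis. Payload 7 kg.
Tool frame: the origin (TCP) lies on the centre line of the jaws, within the pads' length; the fingertips stand 22 mm ahead of it and the grasp point (between the pads) lies 3 mm ahead of it (r.tcp_to_tips is the distance from the TCP to the fingertips, in mm); x points along the fingers, y is the direction in which the jaws open and shut, and the axes are right-handed (so a half turn about x gives the same grasp; the last joint's range is limited). The gripper opens to 85 mm and grips with 20 to 120 N. Pads are 22 mm wide; open, the fingers measure 114 mm over their backs; the gripper's body (76 mm by 85 mm) begins 54 mm behind the grasp point. The pads swing forward as they close: fully open they stand 13 mm farther back than shut.
Start: joints at [1.402, 0.359, 0.012, 0, -1.224, -0.288], TCP at [297.733, 605.764, 253.302] pointing down, gripper open.
Joint ranges: [-3.07, 3.07], [-1.43, 2.12], [-1.02, 1.25], [-3.03, 1.67], [-3.05, -0], [-3.03, 3.03]. Speed limits (rad/s): [2.39, 2.39, 3.01, 3.14, 3.14, 3.14].

### API

Orientations are given as a unit quaternion [x, y, z, w].
In Python, from bench import r gives the robot as it stands.
- The arm moves only by the tool move_arm, never from a script. Its argument "plan" is text: rows parted by semicolons, each of 7 numbers parted by spaces: the shift along the tool's x, y, z in m, then the turn, a rotation vector about the tool's x, y, z in rad, then the finger opening in m, from 0 to 0.0854. A call has 1 to 20 rows; each row is the pose to reach, as a shift and turn from the pose commanded when the call began, along the tool's axes at that moment; what a row does not reach only later rows make up. A row lasts 1/8 s, in which the tool goes at most 62.5 mm and 10.7 degrees, less where a joint would pass 70% of its speed; a pose out of reach is approached as far as the arm can. A call with a gripper value outside its range is refused whole. The fingers move at their own pace and stop on an object; the grip force is fixed at half the most. Time passes only in rows, so rows that repeat a pose let the fingers close. It gives the time, the measured TCP pose, the force and the opening at its end, in the units of the state.
- r.get_state(): the state, without advancing time (a new reading comes with each control period).
- r.grab_frame(name): name is "side" or "top" or "wrist"; returns a dict with "pixels" (400x640x3 uint8, red, green, blue), "fx", "fy", "cx", "cy" (pixels), "k1" (the pictures are not rectified: a ray, as slopes to the right and down, at radius r is drawn at 1 + k1 r^2 times it, then the intrinsics apply), "eye" and "rotation" of the camera in the world. Camera axes: x right, y down, z forward; pixel columns grow to the right and rows downward; lengths in mm; the calibration is good to about 2 mm. A picture is of the moment at which its call begins. There is no depth.
- r.job_done(): hands the job in, once; it reports no verdict.
The state is a dict: "time": time; "joints": joint angles; "joint_velocities": joint speeds; "joint_efforts": joint torques, N m; "eef_pos": TCP position; "tool_rot": TCP orientation; "wrist_force": force on the tool from outside, world axes, zero at the start; "torque": the same for the moment, N m; "gripper_width": opening from 0.0 (shut) to 1.0 (fully open).
Only numpy, scipy, OpenCV 4.12 (cv2) and the standard library are available. Lean on these libraries where they do the work, as an engineer would, in place of code of your own. Each camera call takes 0.05 s, during which the arm holds its last target.

## Working session

There is one attempt and no reset: what is moved stays moved. The work goes in short steps, Python scripts to look and compute and a tool call to move; the robot and the scene stay as the last step left them, time stands still between calls to the robot, and variables do not carry over. Pictures are saved under pics/ and viewed, and the job is handed in when it is done.

Besides the shell and the picture viewer there is one more tool, called as name(argument=value, ...) on one line, values as JSON. move_arm: Moves the arm, as the interface text tells. Its arguments: {"type":"object","properties":{"plan":{"type":"string"}},"required":["plan"]}

```bash
ls -la && mkdir -p pics && python3 - <<'E'
from bench import r
import cv2
s=r.get_state()
for k,v in s.items(): print(k,v)
print(r.tcp_to_tips)
for n in ["side","top","wrist"]:
    f=r.grab_frame(n)
    cv2.imwrite(f"pics/a_{n}.png",f["pixels"][:,:,::-1])
    print(n,{k:f[k] for k in f if k!="pixels"})
E
```

```text
total 12
drwxr-xr-x  3 agent agent 4096 Dec  6 19:29 .
drwxr-xr-x 23 root  root  4096 Dec  6 19:29 ..
drwxr-xr-x  2 agent agent 4096 Dec  6 19:29 pics
time 0.0
joints [ 1.40209293e+00  3.59407586e-01  1.10559028e-02 -3.24338835e-04
 -1.22410421e+00 -2.88086160e-01]
joint_velocities [-0.00056022 -0.00028085  0.00103454  0.00163255 -0.0014873  -0.00065892]
joint_efforts [-1.54993319e-03 -5.83322453e+01  2.93418860e+01  6.93680048e+00
 -5.90790718e-03  1.06059818e-05]
eef_pos [297.56268564 605.37728962 252.35363055]
tool_rot [-0.68866228  0.16072919  0.68880752  0.15954492]
wrist_force [ 0.02290134 -0.27694509  0.23754975]
torque [-0.0401052  -0.01164232 -0.06896754]
gripper_width 1.000833508245339
22.0
side {'fx': 387.9736683459278, 'fy': 387.9736683459278, 'cx': 324.70061354729023, 'cy': 197.54462983171354, 'k1': 0.03168569750435102, 'eye': array([ 255.94683999, -510.48209845,  656.06995476]), 'rotation': array([ 0.90484092, -0.19723355,  0.07668338, -0.36943403])}
top {'fx': 383.1656552835964, 'fy': 383.1656552835964, 'cx': 327.7802022192334, 'cy': 198.96433482343724, 'k1': -0.03993651558563015, 'eye': array([364.81077258,  -5.84418985, 850.61645958]), 'rotation': array([-0.69752165,  0.7129902 , -0.04718378,  0.0536863 ])}
wrist {'fx': 311.3715977117238, 'fy': 311.3715977117238, 'cx': 322.55976295680847, 'cy': 197.5490614615725, 'k1': -0.03699944172066059, 'eye': array([372.05210316, 568.41300282, 371.99884491]), 'rotation': array([-0.52169029,  0.83785211,  0.13611903, -0.08552603])}
```

View pics/a_top.png

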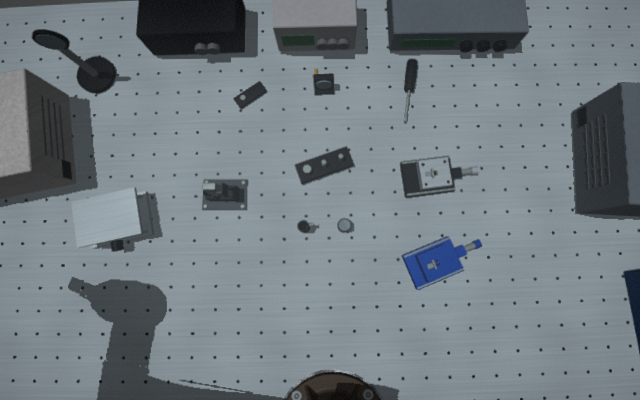

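View pics/a_side.png

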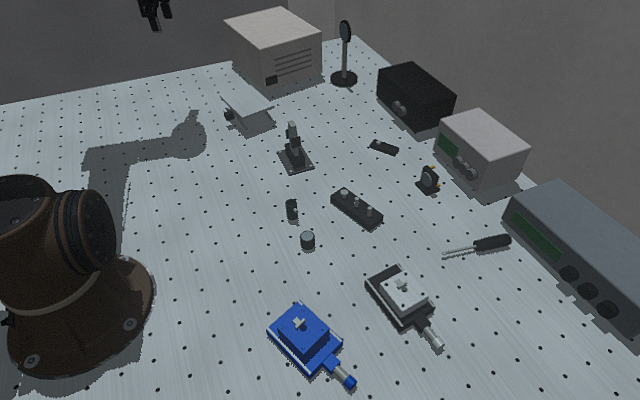

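View pics/a_wrist.png

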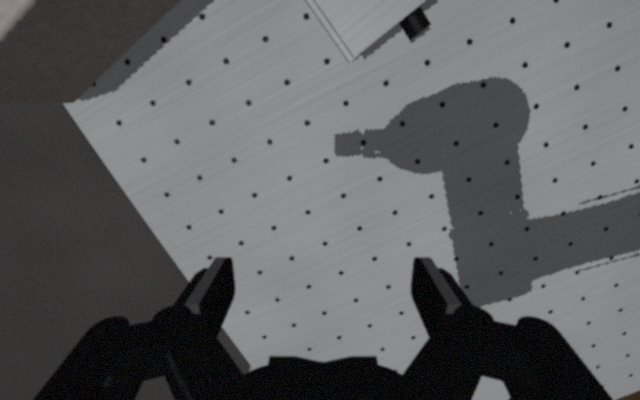

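```bash
cat > h.py <<'E'
import numpy as np, cv2
from scipy.spatial.transform import Rotation as R
from bench import r
def save(f,n): cv2.imwrite(f"pics/{n}.png",f["pixels"][:,:,::-1])
def K(f): return np.array([[f["fx"],0,f["cx"]],[0,f["fy"],f["cy"]],[0,0,1.]])
def ray(f,uv):
    uv=np.asarray(uv,float).reshape(-1,1,2)
    p=cv2.undistortPoints(uv,K(f),np.array([f["k1"],0,0,0,0.]))[:,0]
    d=np.c_[p,np.ones(len(p))]
    return R.from_quat(f["rotation"]).apply(d)
def onz(f,uv,z):
    d=ray(f,uv); e=f["eye"]; t=(z-e[2])/d[:,2]
    return e+d*t[:,None]
def proj(f,P):
    P=np.asarray(P,float).reshape(-1,3)
    c=R.from_quat(f["rotation"]).inv().apply(P-f["eye"])
    return cv2.projectPoints(c,np.zeros(3),np.zeros(3),K(f),np.array([f["k1"],0,0,0,0.]))[0][:,0]
def tri(fs,uvs):
    A=np.zeros((3,3));b=np.zeros(3);L=[]
    for f,uv in zip(fs,uvs):
        d=ray(f,uv)[0];d/=np.linalg.norm(d);M=np.eye(3)-np.outer(d,d);A+=M;b+=M@f["eye"];L.append((M,f["eye"]))
    X=np.linalg.solve(A,b); return X,[np.linalg.norm(M@(X-e)) for M,e in L]
def zoom(f,n,x0,y0,w,h,s):
    im=f["pixels"][y0:y0+h,x0:x0+w,::-1]
    cv2.imwrite(f"pics/{n}.png",cv2.resize(im,None,fx=s,fy=s,interpolation=cv2.INTER_CUBIC))
E
python3 - <<'E'
from h import *
import pickle
t=r.grab_frame("top");s=r.grab_frame("side")
pickle.dump((t,s),open("f0.pkl","wb"))
zoom(t,"b1",195,140,270,70,2.9)
zoom(t,"b2",290,140,190,70,4)
zoom(s,"b3",270,110,60,70,8)
zoom(s,"b4",320,170,130,190,3)
for n,uv,z in [("stand",(224,194),4),("rack",(325,165),20),("stage",(435,173),45)]: print(n,onz(t,[uv],z))
E
```

```text
stand [[503.17781662 233.86364668   4.        ]]
rack [[560.56716975   5.10056788  20.        ]]
stage [[ 531.74609335 -230.86206739   45.        ]]
```

View pics/b1.png

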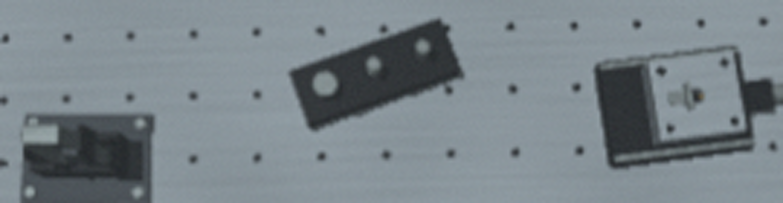

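View pics/b2.png

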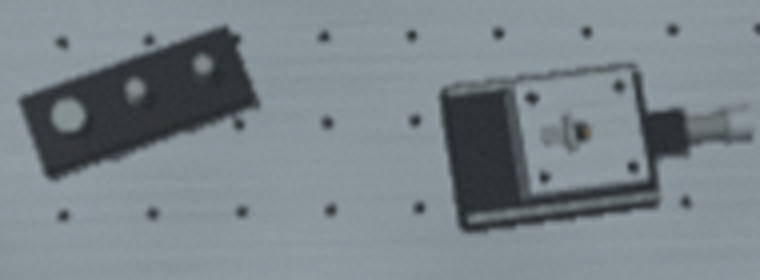

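View pics/b3.png

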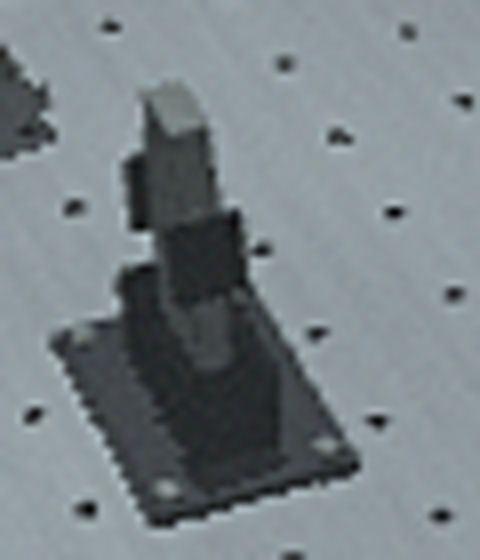

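View pics/b4.png

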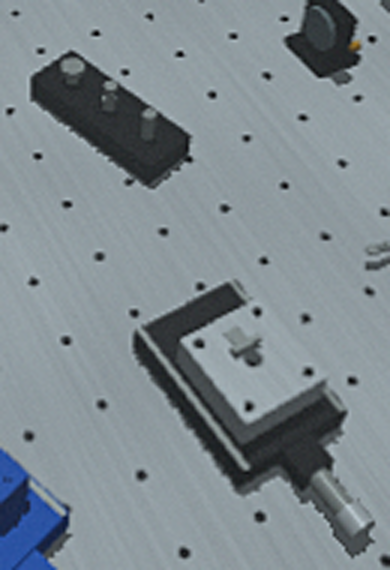

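```bash
cat >> h.py <<'E'
def yaw_rot(a):
    # tool x down, tool y at world angle a (rad)
    X=np.array([0,0,-1.]);Y=np.array([np.cos(a),np.sin(a),0]);return R.from_matrix(np.c_[X,Y,np.cross(X,Y)])
def rel(P0,R0,P1,R1):
    d=R0.inv().apply(np.asarray(P1,float)-P0)/1000; w=(R0.inv()*R1).as_rotvec()
    return np.r_[d,w].round(4)
def apply(P0,R0,row):
    return P0+R0.apply(np.array(row[:3])*1000), R0*R.from_rotvec(row[3:6])
E
python3 - <<'E'
from h import *
s=r.get_state()
M=R.from_quat(s["tool_rot"]).as_matrix();print(M.round(4))
print(np.degrees(np.arctan2(M[1,1],M[0,1])), s["time"],s["eef_pos"])
w=r.grab_frame("wrist");C=R.from_quat(w["rotation"]).as_matrix()
print("cam in tool",M.T@(w["eye"]-s["eef_pos"]),"\n",(M.T@C).round(3))
E
```

```text
[[-2.000e-04 -4.411e-01 -8.975e-01]
 [-7.000e-04 -8.975e-01  4.411e-01]
 [-1.000e+00  8.000e-04 -1.000e-04]]
-116.17348140714522 0.25 [297.66001857 605.60651291 252.85074313]
cam in tool [-119.53269249    0.54407572  -83.18841907] 
 [[ 0.    -0.317  0.948]
 [ 1.     0.    -0.   ]
 [-0.     0.948  0.317]]
```

```bash
python3 - <<'E'
from h import *
import pickle
t,s=pickle.load(open("f0.pkl","rb"))
def b1(u,v): return (195+u/2.9,140+v/2.9)
def b2(u,v): return (290+u/4,140+v/4)
st=onz(t,[b1(23,114),b1(153,116)],4); d=st[0]-st[1]; print("stand",st,np.degrees(np.arctan2(-d[0],d[1])),np.linalg.norm(d))
bow=onz(t,[b1(40,133)],117);print("bow",bow)
rk=onz(t,[b2(22,101),b2(228,27)],20);d=rk[0]-rk[1];print("rack edge",rk,np.degrees(np.arctan2(-d[0],d[1])),np.linalg.norm(d))
rk=onz(t,[b2(50,179),b2(257,104)],20);d=rk[0]-rk[1];print("rack edge",rk,np.degrees(np.arctan2(-d[0],d[1])),np.linalg.norm(d))
pl=onz(t,[b2(134,89)],42);print("plug",pl)
sg=onz(t,[b2(517,91),b2(630,80)],45);d=sg[0]-sg[1];print("carriage edge",np.degrees(np.arctan2(-d[0],d[1])),np.linalg.norm(d))
sg=onz(t,[b2(465,222),b2(656,203)],20);d=sg[0]-sg[1];print("base edge",np.degrees(np.arctan2(-d[0],d[1])),np.linalg.norm(d))
sg=onz(t,[b2(443,88),b2(637,65)],20);d=sg[0]-sg[1];print("base edge",sg,np.degrees(np.arctan2(-d[0],d[1])),np.linalg.norm(d))
print("bore",onz(t,[b2(582,132)],45),"tab",onz(t,[b2(567,133)],51))
P0=np.array([297.733,605.764,253.302]);R0=yaw_rot(np.radians(-116.17))
print(rel(P0,R0,[503,234,253.3],yaw_rot(np.radians(-90))))
E
```

```text
stand [[538.02476823 282.68914052   4.        ]
 [533.94271016 180.37745478   4.        ]] -2.284789964433952 102.39308685785859
bow [[501.54702881 232.21365679 117.        ]]
rack edge [[561.57308974  70.64063313  20.        ]
 [601.16603185 -44.89056024  20.        ]] 18.916765939834352 122.12721934427502
rack edge [[517.20157297  55.57942344  20.        ]
 [556.77583614 -59.69014985  20.        ]] 18.948332728532392 121.87369212566419
plug [[561.54892926   7.93240723  42.        ]]
carriage edge 4.424155504212282 61.64731451088665
base edge 4.422061701633881 106.0489437004721
base edge [[ 563.51412148 -163.20073228   20.        ]
 [ 574.28430482 -272.11082658   20.        ]] 5.647651015470641 109.44133355442348
bore [[ 531.72252992 -231.93836531   45.        ]] tab [[ 530.11231112 -222.2107074    51.        ]]
[ 0.      0.2431 -0.3482 -0.4568  0.      0.    ]
```

move_arm(plan="0 0.025 -0.035 -0.045 0 0 0.0854; 0 0.055 -0.08 -0.1 0 0 0.0854; 0 0.085 -0.125 -0.15 0 0 0.0854; 0 0.115 -0.17 -0.2 0 0 0.0854; 0 0.145 -0.215 -0.26 0 0 0.0854; 0 0.175 -0.255 -0.31 0 0 0.0854; 0 0.205 -0.295 -0.36 0 0 0.0854; 0 0.23 -0.33 -0.4 0 0 0.0854; 0 0.243 -0.348 -0.417 0 0 0.0854; 0 0.243 -0.348 -0.417 0 0 0.0854; 0 0.243 -0.348 -0.417 0 0 0.0854")

```text
time: 1.68
eef_pos: [502.8, 234.5, 253.3]
tool_rot: [0.707, -0.014, -0.707, -0.014]
wrist_force: [0.4, -0.3, 0.3]
gripper_width: 1.0
```

```bash
python3 - <<'E'
from h import *
import pickle
w=r.grab_frame("wrist");save(w,"c_wrist");pickle.dump(w,open("f1.pkl","wb"));s=r.get_state();print(s["eef_pos"],s["time"],s["tool_rot"],s["joints"])
print(apply(np.array([297.733,605.764,253.302]),yaw_rot(np.radians(-116.17)),[0,.243,-.348,-.417,0,0]))
E
```

```text
[502.62192112 234.77997401 253.30685636] 1.725 [ 0.70697366 -0.01392886 -0.70696305 -0.01405271] [ 7.89944358e-01  1.61476547e-01 -2.55945444e-01 -1.20272713e-04
 -1.15323716e+00  7.41326244e-01]
(array([502.88757237, 234.19354714, 253.302     ]), Rotation.from_matrix(array([[ 4.33680869e-18, -3.97421961e-02, -9.99209967e-01],
                            [ 0.00000000e+00, -9.99209967e-01,  3.97421961e-02],
                            [-1.00000000e+00,  0.00000000e+00,  4.33680869e-18]])))
```

View pics/c_wrist.png

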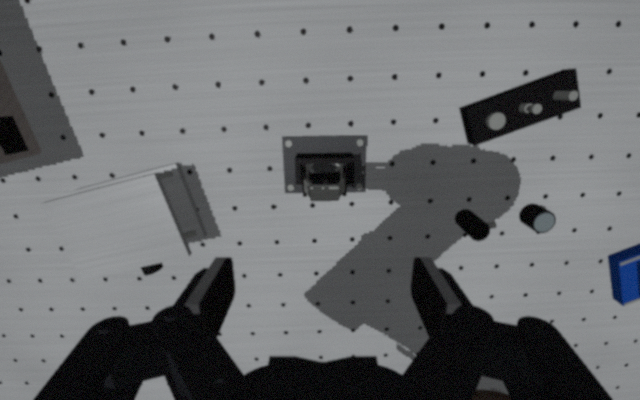

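```bash
python3 - <<'E'
from h import *
import pickle
w=pickle.load(open("f1.pkl","rb"))
zoom(w,"c1",275,125,100,85,8); zoom(w,"c2",450,60,140,90,5.5)
E
```

```text
(no output)
```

View pics/c1.png

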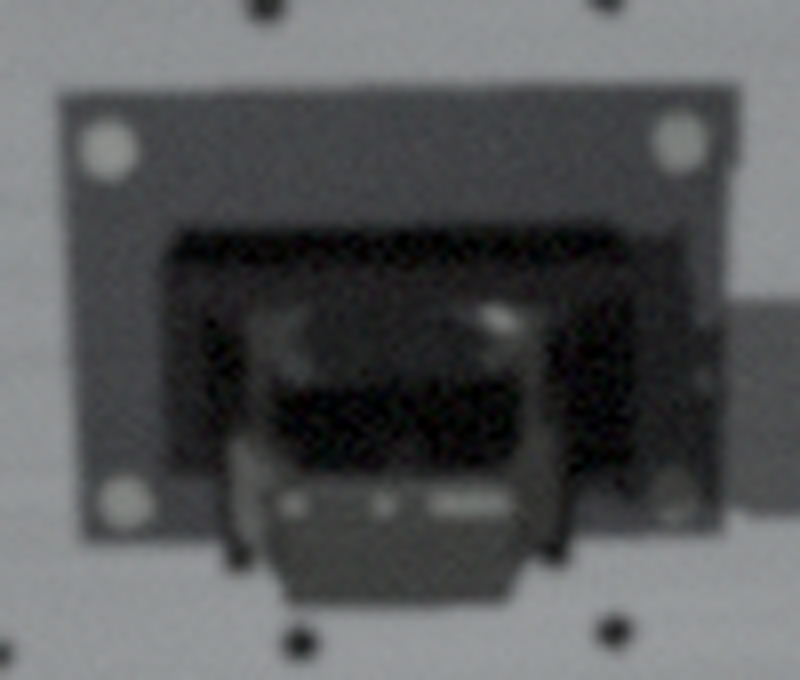

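View pics/c2.png

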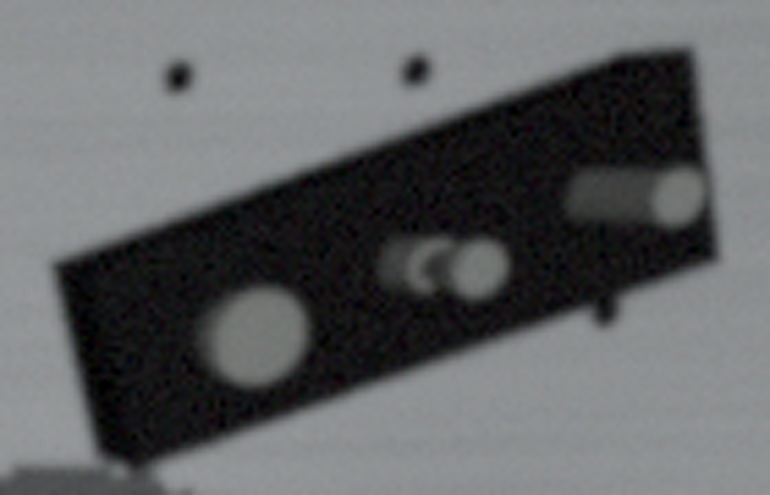

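```bash
python3 - <<'E'
from h import *
import pickle
w=pickle.load(open("f1.pkl","rb"))
c=lambda u,v:(275+u/8,125+v/8)
S=onz(w,[c(107,150),c(680,140),c(125,500),c(675,497)],4);print(S.round(1),S.mean(0).round(2))
d=S[0]-S[1]+S[2]-S[3];print("yaw",np.degrees(np.arctan2(-d[0],d[1])))
for z in (117,):
  B=onz(w,[c(288,603),c(508,603),c(268,495),c(520,495)],z);print(B.round(1),B.mean(0).round(1))
q=lambda u,v:(450+u/5.5,60+v/5.5)
C=onz(w,[q(480,268)],42);print("plug cap",C)
C=onz(w,[q(55,265),q(690,50),q(715,260),q(130,465)],20);print(C)
E
```

```text
[[530.8 272.8   4. ]
 [528.9 188.2   4. ]
 [476.8 274.    4. ]
 [473.9 189.1   4. ]] [502.59 231.01   4.  ]
yaw -1.6333906281470287
[[497.7 243.7 117. ]
 [496.8 219.8 117. ]
 [510.  245.2 117. ]
 [509.  218.2 117. ]] [503.4 231.7 117. ]
plug cap [[563.49425885   6.85014577  42.        ]]
[[565.0646978   79.55538994  20.        ]
 [602.84558191 -44.16250788  20.        ]
 [562.4590863  -57.48404044  20.        ]
 [524.3097714   60.03935604  20.        ]]
```

move_arm(plan="0.04 0.001 0 0 0 0 0.0854; 0.08 0.002 0 0 0 0 0.0854; 0.115 0.0027 0 0 0 0 0.0854; 0.14 0.0027 0 0 0 0 0.0854; 0.16 0.0027 0 0 0 0 0.0854; 0.177 0.0027 0 0 0 0 0.0854; 0.177 0.0027 0 0 0 0 0.06; 0.177 0.0027 0 0 0 0 0.05; 0.177 0.0027 0 0 0 0 0.044; 0.177 0.0027 0 0 0 0 0.04; 0.177 0.0027 0 0 0 0 0.04; 0.177 0.0027 0 0 0 0 0.04; 0.177 0.0027 0 0 0 0 0.04; 0.177 0.0027 0 0 0 0 0.04")

```text
time: 3.48
eef_pos: [503.3, 231.7, 77.4]
tool_rot: [0.707, -0.014, -0.706, -0.014]
wrist_force: [0.3, -0.4, 6.3]
gripper_width: 0.475
```

```bash
python3 - <<'E'
from h import *
w=r.grab_frame("wrist");save(w,"d_wrist");t=r.grab_frame("side");zoom(t,"d_side",250,90,100,100,6);s=r.get_state();print(s["eef_pos"],s["time"],s["tool_rot"],s["wrist_force"],s["gripper_width"]*85.4)
E
```

```text
[503.29471965 231.67897471  77.37811126] 3.575 [ 0.70743966 -0.01372709 -0.7064955  -0.01431117] [-0.98255679 -0.88066574  6.73034242] 39.93657385840406
```

View pics/d_wrist.png

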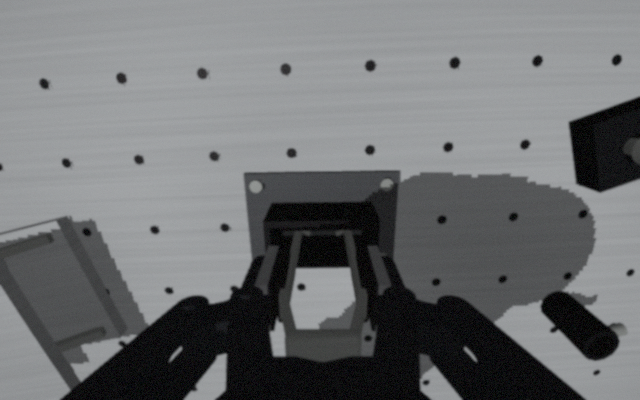

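View pics/d_side.png

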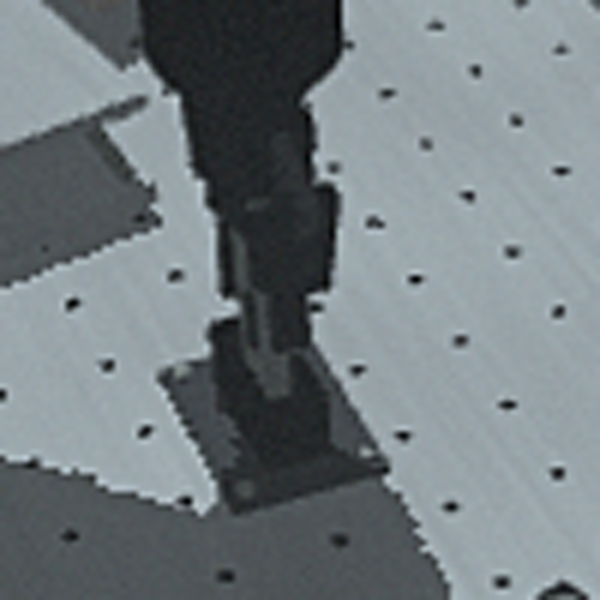

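move_arm(plan="-0.01 0 0 0 0 0 0.04; -0.03 0 0 0 0 0 0.04; -0.055 0 0 0 0 0 0.04; -0.08 0 0 0 0 0 0.04; -0.1 0.01 -0.003 0 0 0 0.04; -0.105 0.035 -0.011 -0.02 0 0 0.04; -0.105 0.065 -0.02 -0.04 0 0 0.04; -0.105 0.095 -0.029 -0.06 0 0 0.04; -0.105 0.125 -0.038 -0.08 0 0 0.04; -0.105 0.155 -0.047 -0.1 0 0 0.04; -0.105 0.185 -0.057 -0.12 0 0 0.04; -0.1 0.21 -0.064 -0.127 0 0 0.04; -0.085 0.2215 -0.0678 -0.127 0 0 0.04; -0.069 0.2215 -0.0678 -0.127 0 0 0.04; -0.069 0.2215 -0.0678 -0.127 0 0 0.04; -0.069 0.2215 -0.0678 -0.127 0 0 0.04")

```text
time: 5.58
eef_pos: [561.8, 8.1, 145.4]
tool_rot: [-0.706, -0.031, 0.706, -0.031]
wrist_force: [-0.3, -0.5, -1.1]
gripper_width: 0.468
```

```bash
python3 - <<'E'
from h import *
import pickle
P,Q=apply(np.array([297.733,605.764,253.302]),yaw_rot(np.radians(-116.17)),[0,.243,-.348,-.417,0,0])
P,Q=apply(P,Q,[.177,.0027,0,0,0,0]);print(P)
P,Q=apply(P,Q,[-.069,.2215,-.0678,-.127,0,0]);print(P);np.savez("cmd.npz",P=P,Q=Q.as_quat())
w=r.grab_frame("wrist");save(w,"e_wrist");pickle.dump(w,open("f2.pkl","wb"))
zoom(w,"e_z",240,110,160,150,5)
s=r.get_state();print(s["eef_pos"],s["time"],s["wrist_force"],s["gripper_width"]*85.4)
M=R.from_quat(s["tool_rot"])
print("pred tips uv",proj(w,s["eef_pos"]+M.apply([68.4,0,0])), "plugcap uv", proj(w,[562,7.5,42]), "axis grip",proj(w,s["eef_pos"]+M.apply([3.4,0,0])))
E
```

```text
[502.78026844 231.49568023  76.302     ]
[561.72380776   7.47615168 145.302     ]
[561.92788877   8.19732113 145.65631146] 5.625 [-0.05989398 -0.40887582 -0.09274762] 40.33955945835045
pred tips uv [[320.64018665 226.00748644]] plugcap uv [[321.81841145 207.35982153]] axis grip [[319.84082879 283.25917865]]
```

View pics/e_wrist.png

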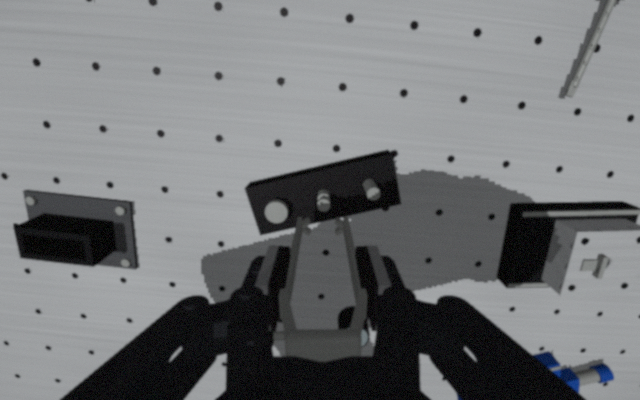

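View pics/e_z.png

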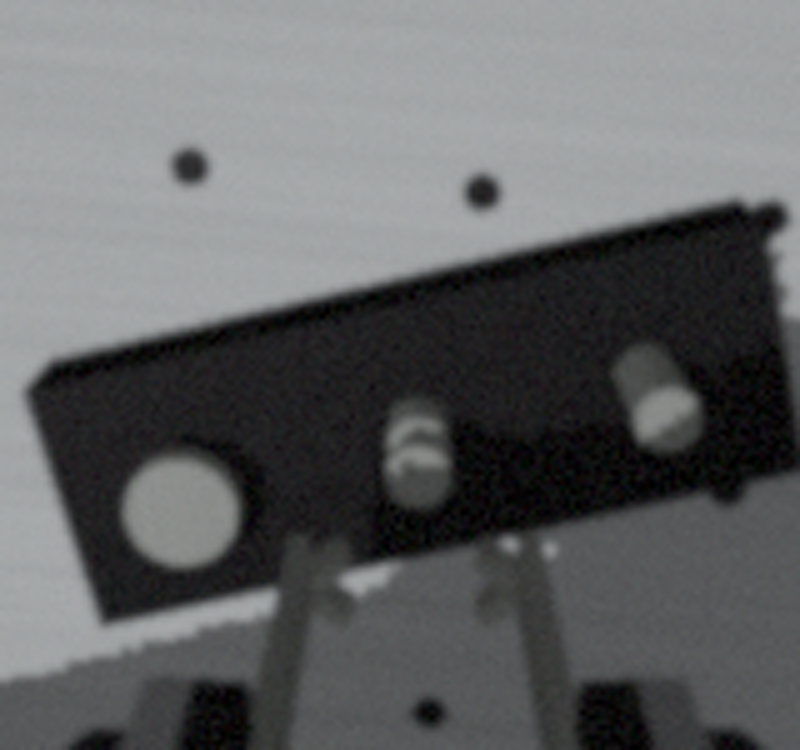

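move_arm(plan="0.008 0.0003 -0.0005 0 0 0 0.04; 0.018 0.0006 -0.001 0 0 0 0.04; 0.0255 0.0006 -0.001 0 0 0 0.04; 0.0255 0.0006 -0.001 0 0 0 0.04; 0.0255 0.0006 -0.001 0 0 0 0.04")

```text
time: 6.25
eef_pos: [562.9, 6.9, 119.9]
tool_rot: [0.706, 0.031, -0.706, 0.031]
wrist_force: [0.1, -0.7, -0.6]
gripper_width: 0.466
```

```bash
cat >> h.py <<'E'
def cmd(row=None):
    z=np.load("cmd.npz");P=z["P"];Q=R.from_quat(z["Q"])
    if row is not None:
        P,Q=apply(P,Q,row);np.savez("cmd.npz",P=P,Q=Q.as_quat())
    return P,Q
def look(n,x0,y0,w_,h_,s_,cam="wrist"):
    import pickle
    w=r.grab_frame(cam);pickle.dump(w,open(f"{n}.pkl","wb"));zoom(w,n,x0,y0,w_,h_,s_)
    s=r.get_state();print(s["eef_pos"].round(2),round(s["time"],2),"F",s["wrist_force"].round(2),"w",round(s["gripper_width"]*85.4,2))
    return w,s
E
python3 - <<'E'
from h import *
print(cmd([.0255,.0006,-.001,0,0,0])[0])
w,s=look("g",240,110,160,150,5)
E
```

```text
[562.77228614   6.96557055 119.802     ]
[562.95   6.95 120.02] 6.3 F [-0.07  0.06 -0.41] w 40.07
```

View pics/g.png

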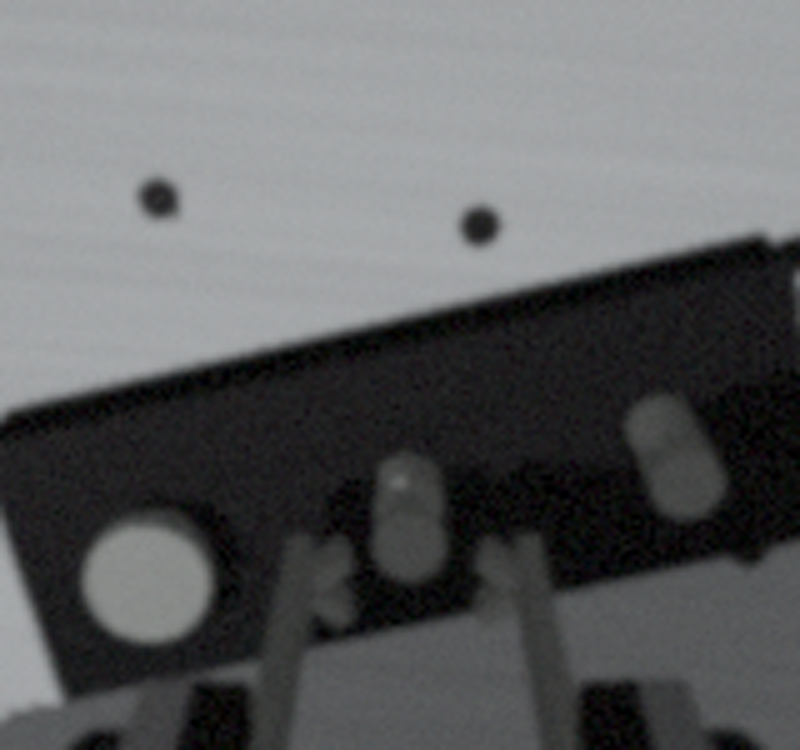

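move_arm(plan="0.003 -0.0007 0 0 0 0 0.04; 0.009 -0.0007 0 0 0 0 0.04; 0.015 -0.0007 0 0 0 0 0.04; 0.0186 -0.0007 0 0 0 0 0.04; 0.0186 -0.0007 0 0 0 0 0.04; 0.0186 -0.0007 0 0 0 0 0.04")

```text
time: 7.05
eef_pos: [562.8, 7.7, 101.3]
tool_rot: [0.706, 0.031, -0.706, 0.031]
wrist_force: [-1.2, 0.2, -1.7]
gripper_width: 0.47
```

```bash
python3 - <<'E'
from h import *
print(cmd([.0186,-.0007,0,0,0,0])[0])
w,s=look("g2",260,160,120,110,6)
w,s=look("g3",300,140,100,90,7,"side")
E
```

```text
[562.71129046   7.66290801 101.202     ]
[562.83   7.71 101.36] 7.1 F [ 0.46 -0.36 -1.22] w 40.4
[562.85   7.69 101.4 ] 7.15 F [-0.34 -0.64 -0.65] w 40.16
```

View pics/g2.png

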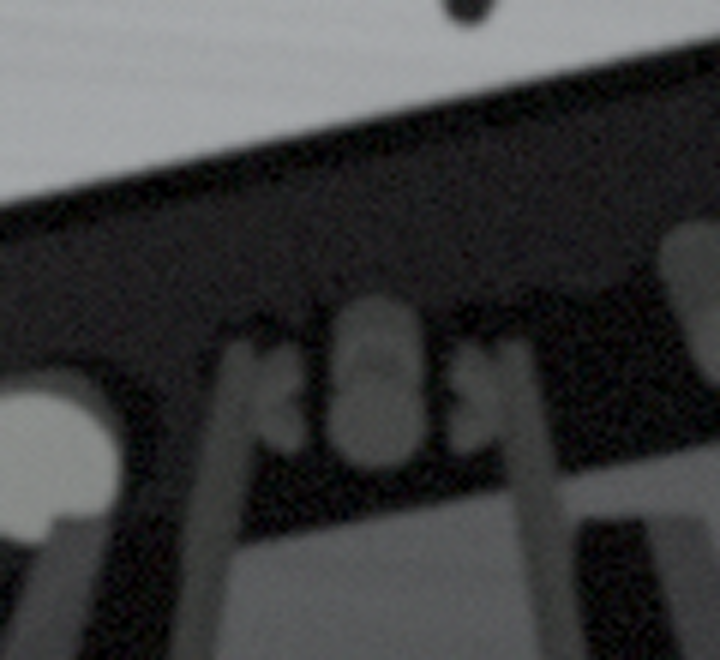

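View pics/g3.png

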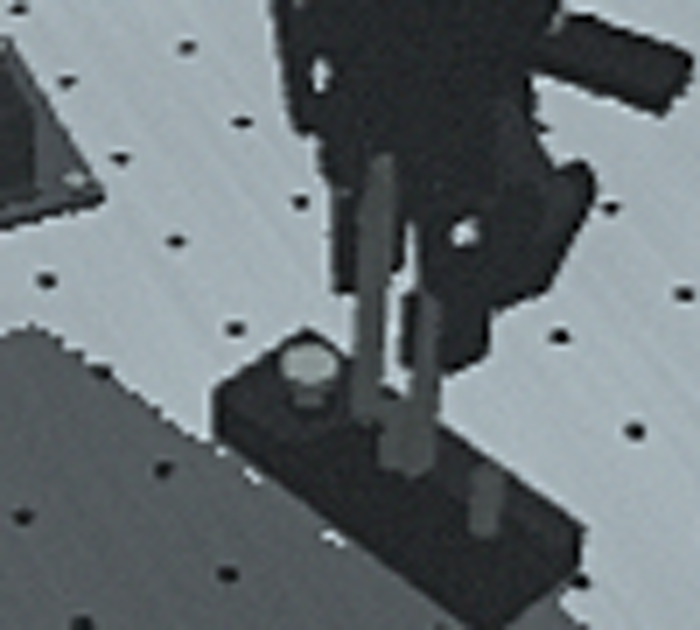

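move_arm(plan="0 0 0 0 0 0 0.037; 0 0 0 0 0 0 0.035; 0 0 0 0 0 0 0.033; 0 0 0 0 0 0 0.03; 0 0 0 0 0 0 0.03; 0 0 0 0 0 0 0.03; 0 0 0 0 0 0 0.03")

```text
time: 8.02
eef_pos: [562.9, 7.7, 101.4]
tool_rot: [0.707, 0.031, -0.706, 0.031]
wrist_force: [0.1, -0.9, 1.8]
gripper_width: 0.396
```

```bash
python3 - <<'E'
from h import *
w,s=look("g4",260,160,120,110,6)
E
```

```text
[562.89   7.69 101.38] 8.07 F [-0.27 -0.28  1.98] w 33.69
```

View pics/g4.png

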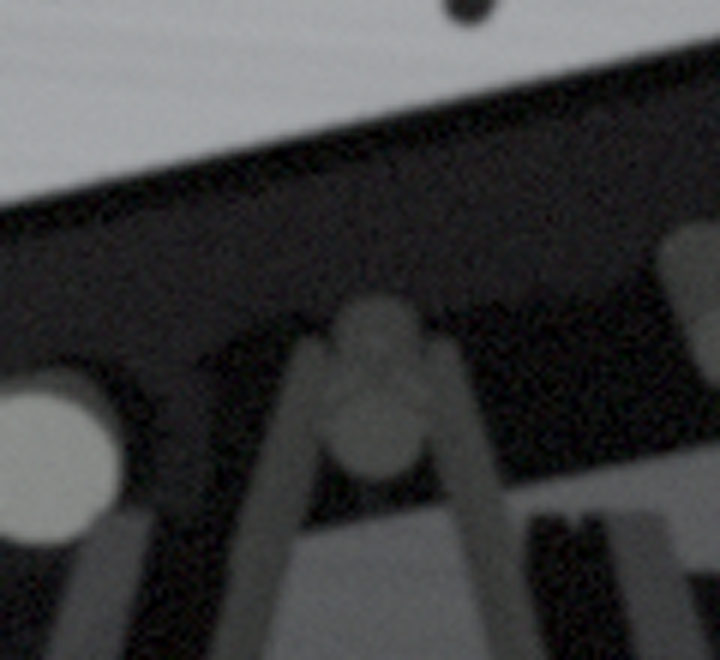

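move_arm(plan="-0.006 0 0 0 0 0 0.03; -0.015 0 0 0 0 0 0.03; -0.028 0 0 0 0 0 0.03; -0.045 0 0 0 0 0 0.03; -0.065 0 0 0 0 0 0.03; -0.078 0.012 0.002 0 0 0 0.03; -0.079 0.035 0.007 0 0 0 0.03; -0.079 0.062 0.013 0 0 0 0.03; -0.079 0.09 0.019 0 0 0 0.03; -0.079 0.118 0.025 0 0 0 0.03; -0.079 0.146 0.031 0 0 0 0.03; -0.079 0.174 0.037 0 0 0 0.03; -0.079 0.2 0.042 0 0 0 0.03; -0.079 0.223 0.047 0 0 0 0.03; -0.079 0.24 0.05 0 0 0 0.03; -0.079 0.248 0.052 0 0 0 0.03; -0.079 0.248 0.052 0 0 0 0.03; -0.079 0.248 0.052 0 0 0 0.03")

```text
time: 10.32
eef_pos: [532.6, -243.5, 180.2]
tool_rot: [0.706, 0.031, -0.706, 0.031]
wrist_force: [0.8, 0.1, -0.9]
gripper_width: 0.398
```

```bash
python3 - <<'E'
from h import *
print(cmd([-.079,.248,.052,0,0,0])[0])
w,s=look("k1",220,120,200,150,4)
save(w,"k1full")
f,s=look("k2",330,180,130,120,6,"side")
E
```

```text
[ 532.51897802 -243.92489828  180.202     ]
[ 532.59 -243.41  180.27] 10.38 F [ 0.28  0.52 -1.82] w 33.76
[ 532.61 -243.34  180.23] 10.43 F [ 0.18  0.16 -1.32] w 33.83
```

View pics/k1.png

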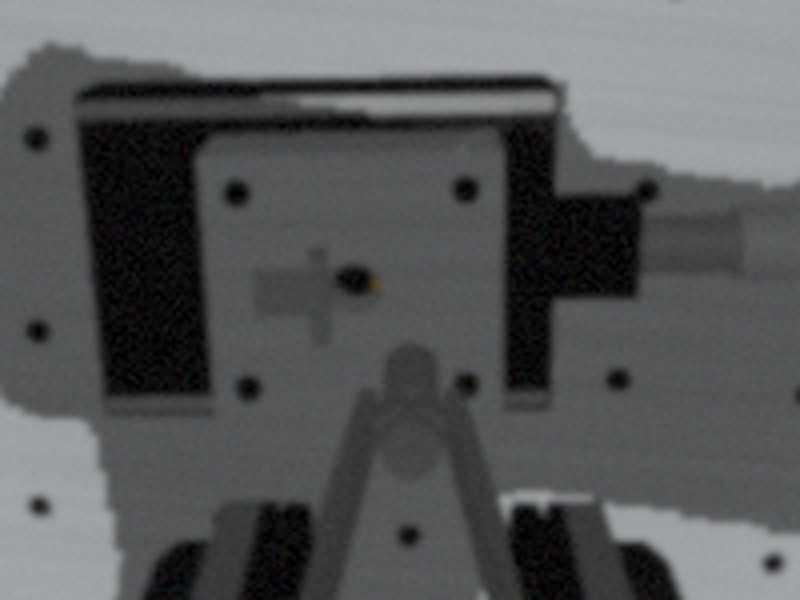

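View pics/k2.png

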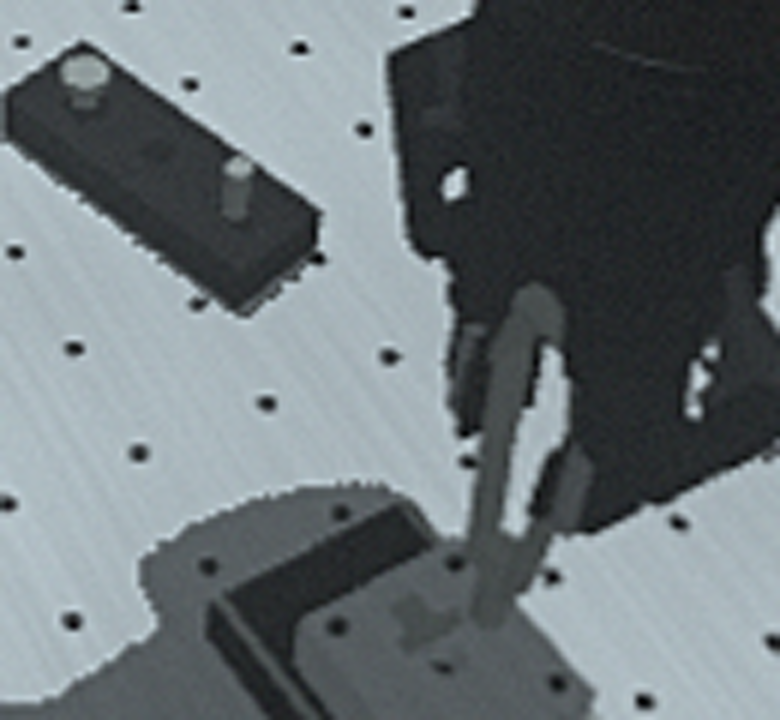

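```bash
python3 - <<'E'
from h import *
import pickle
w=pickle.load(open("k1.pkl","rb"))
q=lambda u,v:(220+u/4,120+v/4)
s=r.get_state();P=s["eef_pos"];M=R.from_quat(s["tool_rot"])
S=onz(w,[q(236,193),q(465,189),q(248,388),q(465,383)],45);print(S.round(1),S.mean(0))
d=S[0]-S[1]+S[2]-S[3];print("yaw",np.degrees(np.arctan2(-d[0],d[1])), np.linalg.norm(S[0]-S[1]),np.linalg.norm(S[2]-S[3]))
d=S[0]-S[2]+S[1]-S[3];print("yaw x",np.degrees(np.arctan2(d[1],d[0])))
print("bore",onz(w,[q(357,282)],45),"tabface",onz(w,[q(331,300)],51), onz(w,[q(331,275)],45))
for dx in (68.4,95.4,86.4,77.4):
  uv=proj(w,P+M.apply([dx,0,0]))[0];print(dx,(uv[0]-220)*4,(uv[1]-120)*4)
im=cv2.imread("pics/k1full.png")[145:245,290:360];im=cv2.convertScaleAbs(im,alpha=2.2);cv2.imwrite("pics/k1b.png",cv2.resize(im,None,fx=6,fy=6,interpolation=cv2.INTER_CUBIC))
E
```

```text
[[ 552.7 -206.3   45. ]
 [ 557.7 -254.    45. ]
 [ 508.9 -210.8   45. ]
 [ 514.3 -258.4   45. ]] [ 533.39647689 -232.36587843   45.        ]
yaw 6.2460477036481965 47.92260382357818 47.833893415273444
yaw x 5.882556898641088
bore [[ 535.42508034 -232.97985688   45.        ]] tabface [[ 532.87466497 -227.93691933   51.        ]] [[ 536.50004066 -227.32769804   45.        ]]
68.4 402.0586539914982 424.0989464016126
95.4 402.9748236478822 365.0422534001466
86.4 402.69278828376355 383.2150344091822
77.4 402.3883209982166 402.84052674253746
```

View pics/k1b.png

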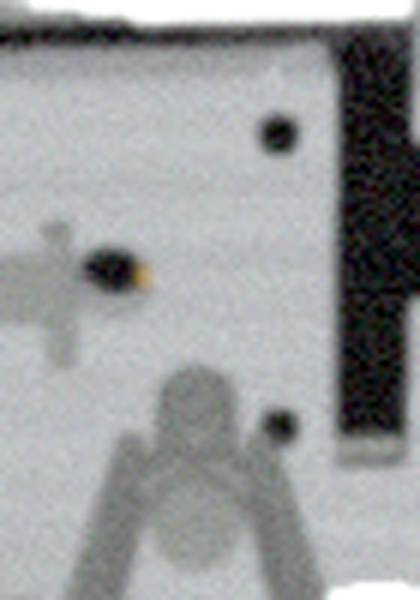

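move_arm(plan="0.008 0 -0.001 0 0 0 0.03; 0.018 0 -0.0021 -0.01 0 0 0.03; 0.027 0 -0.0021 -0.02 0 0 0.03; 0.034 0 -0.0021 -0.02 0 0 0.03; 0.0375 0 -0.0021 -0.02 0 0 0.03; 0.0375 0 -0.0021 -0.02 0 0 0.03; 0.0375 0 -0.0021 -0.02 0 0 0.03; 0.0375 0 -0.0021 -0.02 0 0 0.03")

```text
time: 11.42
eef_pos: [534.7, -243.8, 143.1]
tool_rot: [0.706, 0.038, -0.706, 0.038]
wrist_force: [-0.0, -0.2, -0.6]
gripper_width: 0.399
```

```bash
python3 - <<'E'
from h import *
print(cmd([.0375,0,-.0021,-.02,0,0])[0])
w,s=look("m1",260,150,120,100,6)
im=cv2.convertScaleAbs(cv2.imread("pics/m1.png"),alpha=2);cv2.imwrite("pics/m1.png",im)
f,s=look("m2",370,240,90,80,8,"side")
im=cv2.convertScaleAbs(cv2.imread("pics/m2.png"),alpha=2);cv2.imwrite("pics/m2.png",im)
E
```

```text
[ 534.61099039 -243.74191123  142.702     ]
[ 534.72 -243.79  143.02] 11.47 F [-0.57  1.12 -0.91] w 33.74
[ 534.67 -243.77  142.99] 11.53 F [-0.96  0.21 -1.37] w 33.94
```

View pics/m1.png

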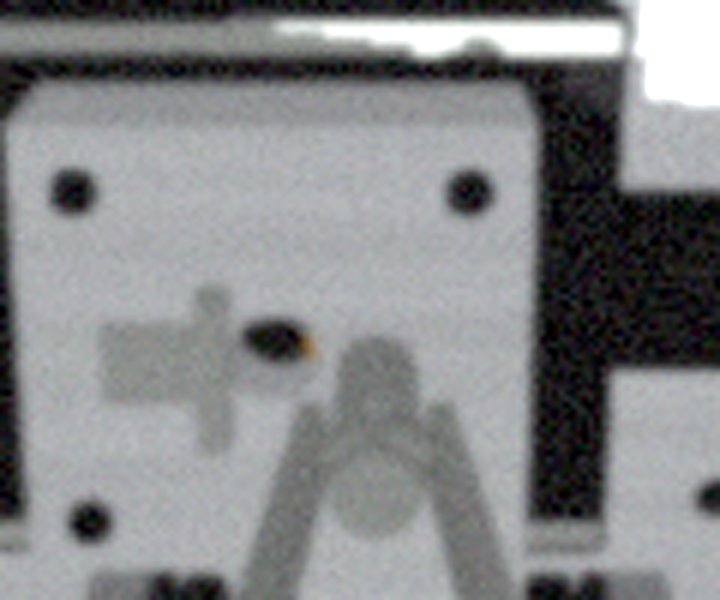

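View pics/m2.png

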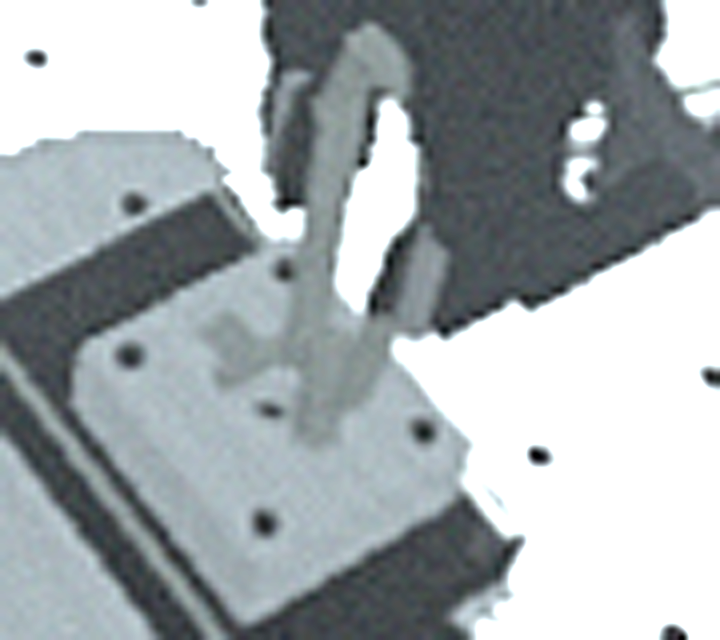

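```bash
python3 - <<'E'
from h import *
import pickle
w=pickle.load(open("m1.pkl","rb"))
q=lambda u,v:(260+u/6,150+v/6)
Z=lambda uv:((uv-np.array([260,150]))*6).round(1)
P=np.array([534.7,-243.78,143.0]);M=cmd()[1]
S=onz(w,[q(73,192),q(470,193),q(90,522)],45);print(S.round(1));c=(S[1]+S[2])/2;print("carriage centre",c)
d=S[0]-S[1];print("yaw",np.degrees(np.arctan2(-d[0],d[1])))
print("centre uv",Z(proj(w,c)))
a=np.linspace(0,2*np.pi,72)
for rr,dx in ((4.5,95.4),(5,94.4),(5,59.4)):
  C=P+M.apply(np.c_[np.full(72,dx),rr*np.cos(a),rr*np.sin(a)]);p=Z(proj(w,C));print(dx,"u",p[:,0].min(),p[:,0].max(),"v",p[:,1].min(),p[:,1].max())
for uv in [(278,351),(278,345),(275,340),(232,370),(377,374)]: print(uv,onz(w,[q(*uv)],45).round(1))
E
```

```text
[[ 552.6 -206.4   45. ]
 [ 557.6 -254.1   45. ]
 [ 508.9 -211.    45. ]]
carriage centre [ 533.28877873 -232.54477294   45.        ]
yaw 5.98474975438276
centre uv [[274.1 362.6]]
95.4 u 328.4 401.5 v 334.2 402.5
94.4 u 324.2 405.6 v 333.2 409.3
59.4 u 315.6 410.8 v 447.9 534.8
(278, 351) [[ 534.9 -232.9   45. ]]
(278, 345) [[ 535.7 -232.8   45. ]]
(275, 340) [[ 536.3 -232.4   45. ]]
(232, 370) [[ 531.7 -227.4   45. ]]
(377, 374) [[ 533.1 -245.4   45. ]]
```

move_arm(plan="0.0005 -0.003 -0.0005 0 0 0 0.03; 0.001 -0.007 -0.0005 0 0 0 0.03; 0.001 -0.01 -0.0005 0 0 0 0.03; 0.001 -0.01 -0.0005 0 0 0 0.03; 0.001 -0.01 -0.0005 0 0 0 0.03")

```text
time: 12.15
eef_pos: [534.1, -233.7, 141.7]
tool_rot: [0.706, 0.038, -0.706, 0.038]
wrist_force: [0.1, 0.5, -0.3]
gripper_width: 0.398
```

```bash
cat >> h.py <<'E'
def favg(n=8):
    F=[];E=[];T=[]
    for i in range(n):
        f=r.grab_frame("wrist");s=r.get_state();F.append(s["wrist_force"]);E.append(s["eef_pos"]);T.append(s["torque"])
    print("t",round(s["time"],2),"F",np.mean(F,0).round(2),"sd",np.std(F,0).round(2),"T",np.mean(T,0).round(3),"P",np.mean(E,0).round(2));return f
E
python3 - <<'E'
from h import *
print(cmd([.001,-.01,-.0005,0,0,0])[0])
w,s=look("m3",260,150,120,100,6)
im=cv2.convertScaleAbs(cv2.imread("pics/m3.png"),alpha=2);cv2.imwrite("pics/m3.png",im)
favg(10)
E
```

```text
[ 534.03769905 -233.74584515  141.702     ]
[ 534.03 -233.77  141.72] 12.2 F [ 0.18 -0.37 -1.06] w 33.87
t 12.7 F [ 0.11  0.11 -0.97] sd [0.34 0.37 0.27] T [-0.004 -0.007  0.012] P [ 533.99 -233.81  141.69]
```

View pics/m3.png

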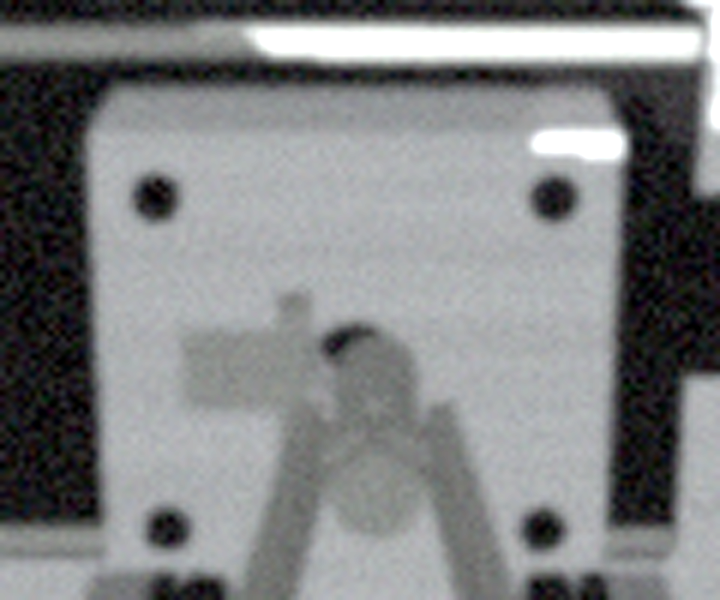

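move_arm(plan="0 -0.001 0 0 0 0 0.03; 0 -0.002 0 0 0 0 0.03; 0 -0.002 0 0 0 0 0.03")

```text
time: 13.08
eef_pos: [533.8, -231.7, 141.7]
tool_rot: [0.706, 0.038, -0.706, 0.038]
wrist_force: [-0.1, -0.0, -0.8]
gripper_width: 0.393
```

```bash
python3 - <<'E'
from h import *
print(cmd([0,-.002,0,0,0,0])[0])
favg(8)
E
```

```text
[ 533.82361533 -231.75733612  141.702     ]
t 13.47 F [-0.09 -0.06 -1.31] sd [0.39 0.38 0.56] T [0.012 0.001 0.019] P [ 533.81 -231.75  141.71]
```

move_arm(plan="0 -0.0005 0 0 0 0 0.03; 0 -0.0005 0 0 0 0 0.03")

```text
time: 13.72
eef_pos: [533.8, -231.3, 141.7]
tool_rot: [0.706, 0.038, -0.706, 0.038]
wrist_force: [-0.6, -0.6, -0.4]
gripper_width: 0.395
```

```bash
python3 - <<'E'
from h import *
print(cmd([0,-.0005,0,0,0,0])[0])
favg(8)
E
```

```text
[ 533.7700944  -231.26020887  141.702     ]
t 14.12 F [ 0.07 -0.17 -1.06] sd [0.23 0.37 0.39] T [-0.021  0.008  0.003] P [ 533.73 -231.27  141.7 ]
```

move_arm(plan="0 -0.0004 0 0 0 0 0.03; 0 -0.0004 0 0 0 0 0.03")

```text
time: 14.38
eef_pos: [533.7, -230.8, 141.7]
tool_rot: [0.706, 0.038, -0.706, 0.038]
wrist_force: [-0.8, 0.2, -0.1]
gripper_width: 0.395
```

```bash
python3 - <<'E'
from h import *
print(cmd([0,-.0004,0,0,0,0])[0])
favg(8)
E
```

```text
[ 533.72727765 -230.86250706  141.702     ]
t 14.78 F [ 0.13 -0.08 -1.  ] sd [0.35 0.48 0.47] T [-0.002  0.002  0.003] P [ 533.7  -230.87  141.71]
```

move_arm(plan="0 -0.0004 0 0 0 0 0.03; 0 -0.0004 0 0 0 0 0.03")

```text
time: 15.02
eef_pos: [533.7, -230.5, 141.7]
tool_rot: [0.706, 0.038, -0.706, 0.038]
wrist_force: [-0.4, 0.1, 0.1]
gripper_width: 0.392
```

```bash
python3 - <<'E'
from h import *
print(cmd([0,-.0004,0,0,0,0])[0])
favg(8)
w,s=look("m4",260,150,120,100,6)
im=cv2.convertScaleAbs(cv2.imread("pics/m4.png"),alpha=2);cv2.imwrite("pics/m4.png",im)
E
```

```text
[ 533.68446091 -230.46480526  141.702     ]
t 15.43 F [ 0.19 -0.57 -1.61] sd [0.41 0.44 0.21] T [-0.155 -0.021 -0.018] P [ 533.66 -230.5   141.72]
[ 533.68 -230.49  141.73] 15.47 F [-0.87 -0.81 -1.44] w 33.65
```

View pics/m4.png

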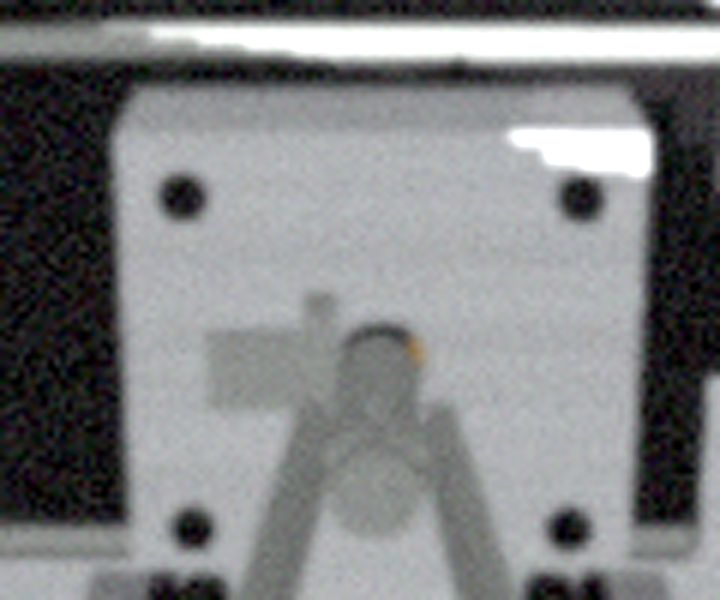

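move_arm(plan="0 0.0003 -0.0002 0 0 0 0.03; 0.001 0.0003 -0.0002 0 0 0 0.03; 0.002 0.0003 -0.0002 0 0 0 0.03; 0.003 0.0003 -0.0002 0 0 0 0.03; 0.003 0.0003 -0.0002 0 0 0 0.03")

```text
time: 16.1
eef_pos: [533.8, -230.7, 138.5]
tool_rot: [-0.706, -0.038, 0.706, -0.038]
wrist_force: [-0.7, -0.2, -1.4]
gripper_width: 0.399
```

```bash
python3 - <<'E'
from h import *
print(cmd([.003,.0003,-.0002,0,0,0])[0])
favg(6)
w,s=look("m5",260,150,120,100,6)
im=cv2.convertScaleAbs(cv2.imread("pics/m5.png"),alpha=2);cv2.imwrite("pics/m5.png",im)
E
```

```text
[ 533.91542437 -230.74167324  138.702     ]
t 16.4 F [ 0.18  0.23 -0.75] sd [0.57 0.34 0.49] T [-0.001 -0.015 -0.011] P [ 533.88 -230.75  138.7 ]
[ 533.9  -230.75  138.75] 16.45 F [-0.57 -0.28 -1.37] w 33.35
```

View pics/m5.png

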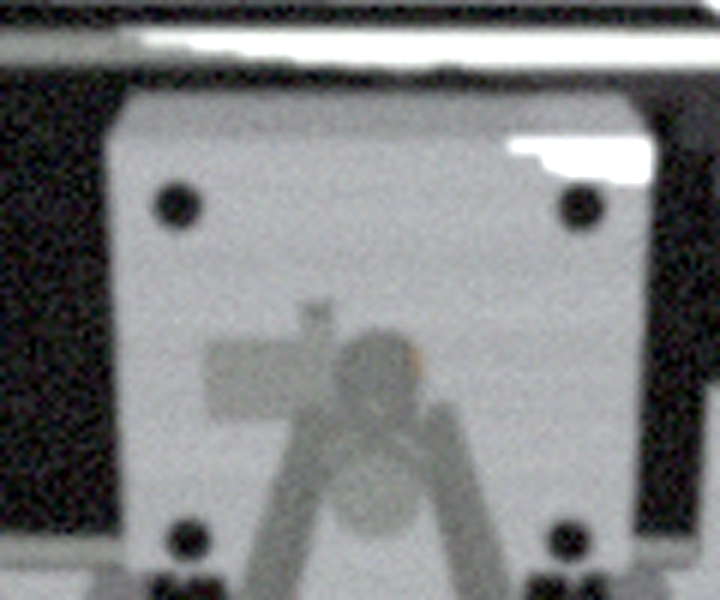

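move_arm(plan="0.001 0 0 0 0 0 0.03; 0.002 0 0 0 0 0 0.03; 0.003 0 0 0 0 0 0.03; 0.004 0 0 0 0 0 0.03; 0.004 0 0 0 0 0 0.03")

```text
time: 17.08
eef_pos: [533.8, -230.7, 134.6]
tool_rot: [-0.706, -0.038, 0.706, -0.038]
wrist_force: [-0.3, 0.5, -2.1]
gripper_width: 0.395
```

```bash
python3 - <<'E'
from h import *
print(cmd([.004,0,0,0,0,0])[0])
favg(6)
E
```

```text
[ 533.91542437 -230.74167324  134.702     ]
t 17.38 F [ 0.16  0.21 -1.12] sd [0.42 0.14 0.4 ] T [-0.007  0.001  0.   ] P [ 533.9  -230.76  134.73]
```

move_arm(plan="0.0008 0 0 0 0 0 0.03; 0.0016 0 0 0 0 0 0.03; 0.0024 0 0 0 0 0 0.03; 0.0032 0 0 0 0 0 0.03; 0.004 0 0 0 0 0 0.03; 0.005 0 0 0 0 0 0.03; 0.005 0 0 0 0 0 0.03")

```text
time: 18.25
eef_pos: [533.8, -230.7, 129.5]
tool_rot: [-0.706, -0.038, 0.706, -0.038]
wrist_force: [-0.4, 0.1, -0.9]
gripper_width: 0.394
```

```bash
python3 - <<'E'
from h import *
print(cmd([.005,0,0,0,0,0])[0])
favg(6)
w,s=look("m6",260,150,120,100,6)
im=cv2.convertScaleAbs(cv2.imread("pics/m6.png"),alpha=2);cv2.imwrite("pics/m6.png",im)
E
```

```text
[ 533.91542437 -230.74167324  129.702     ]
t 18.55 F [ 0.03  0.46 -1.86] sd [0.35 0.6  0.56] T [ 0.013 -0.042 -0.   ] P [ 533.76 -230.73  129.52]
[ 533.76 -230.72  129.55] 18.6 F [-0.18  0.19 -1.35] w 33.36
```

View pics/m6.png

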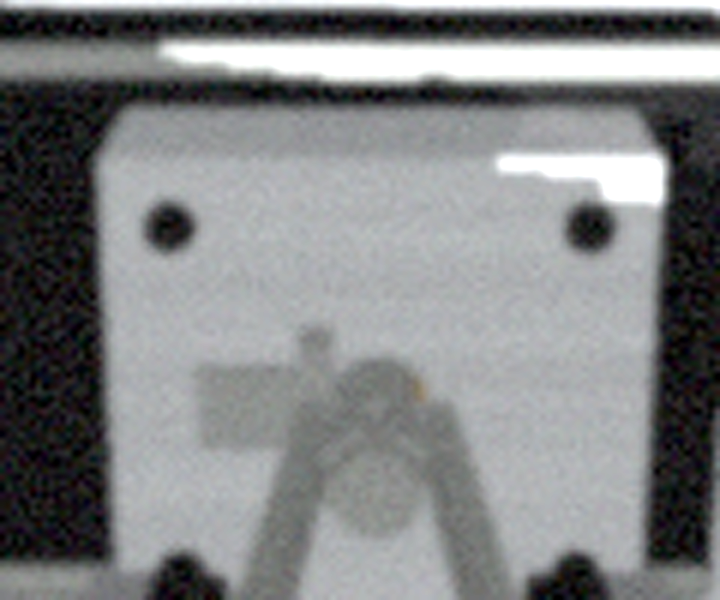

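move_arm(plan="0.0006 0 0 0 0 0 0.03; 0.0012 0 0 0 0 0 0.03; 0.0018 0 0 0 0 0 0.03; 0.0024 0 0 0 0 0 0.03; 0.0027 0 0 0 0 0 0.03; 0.0027 0 0 0 0 0 0.03")

```text
time: 19.35
eef_pos: [533.9, -230.8, 126.9]
tool_rot: [-0.706, -0.038, 0.706, -0.038]
wrist_force: [0.6, -0.0, -0.2]
gripper_width: 0.395
```

```bash
python3 - <<'E'
from h import *
print(cmd([.0027,0,0,0,0,0])[0])
favg(6)
E
```

```text
[ 533.91542437 -230.74167324  127.002     ]
t 19.65 F [-0.35  0.24 -0.66] sd [0.47 0.36 0.47] T [0.088 0.058 0.005] P [ 533.87 -230.75  126.97]
```

move_arm(plan="0.0003 0 0 0 0 0 0.03; 0.0006 0 0 0 0 0 0.03; 0.0006 0 0 0 0 0 0.03")

```text
time: 20.02
eef_pos: [534.1, -230.8, 126.7]
tool_rot: [0.706, 0.038, -0.706, 0.038]
wrist_force: [-0.5, 0.9, 2.5]
gripper_width: 0.396
```

```bash
python3 - <<'E'
from h import *
print(cmd([.0006,0,0,0,0,0])[0])
favg(6)
E
```

```text
[ 533.91542437 -230.74167324  126.402     ]
t 20.32 F [-0.2   0.54  2.96] sd [0.34 0.48 0.41] T [0.261 0.173 0.014] P [ 534.06 -230.79  126.64]
```

move_arm(plan="-0.0003 0 0 0 0 0 0.035; -0.0003 0 0 0 0 0 0.038; -0.0003 0 0 0 0 0 0.0405; -0.0003 0 0 0 0 0 0.0405; -0.0003 0 0 0 0 0 0.0405; -0.0003 0 0 0 0 0 0.0405")

```text
time: 21.08
eef_pos: [533.8, -230.8, 126.7]
tool_rot: [-0.706, -0.038, 0.706, -0.038]
wrist_force: [-0.1, -0.1, -0.5]
gripper_width: 0.473
```

```bash
python3 - <<'E'
from h import *
print(cmd([-.0003,0,0,0,0,0])[0])
favg(4)
w,s=look("m7",260,150,120,100,6)
im=cv2.convertScaleAbs(cv2.imread("pics/m7.png"),alpha=2);cv2.imwrite("pics/m7.png",im)
E
```

```text
[ 533.91542437 -230.74167324  126.702     ]
t 21.27 F [-0.06  0.21 -0.96] sd [0.65 0.33 0.24] T [-0.016 -0.01   0.008] P [ 533.89 -230.74  126.7 ]
[ 533.85 -230.76  126.71] 21.32 F [-0.72  0.07 -0.41] w 40.47
```

View pics/m7.png

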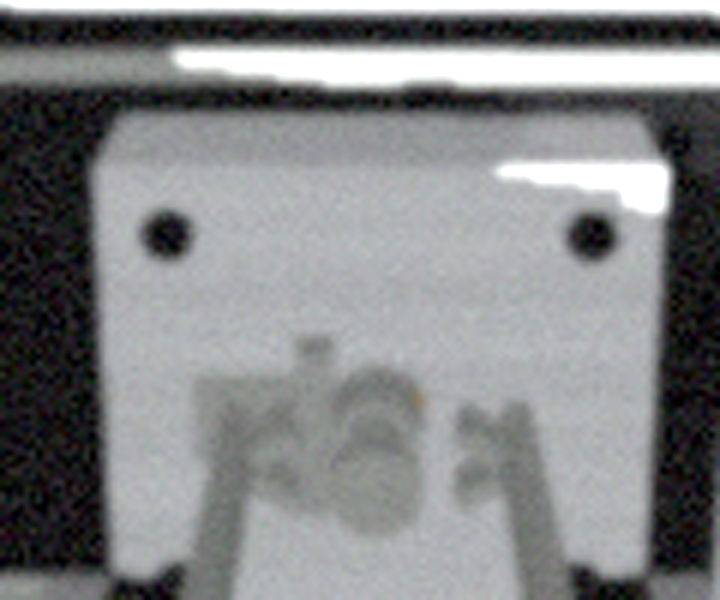

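```bash
python3 - <<'E'
from h import *
P,Q=cmd()
print(rel(P,Q,[503,231.6,180],yaw_rot(np.radians(-92.1))))
E
```

```text
[-0.0533 -0.463  -0.0188  0.1439  0.      0.    ]
```

move_arm(plan="-0.003 0 0 0 0 0 0.0405; -0.008 0 0 0 0 0 0.0405; -0.014 0 0 0 0 0 0.0405; -0.022 0 0 0 0 0 0.0405; -0.035 0 0 0 0 0 0.0405; -0.05 0 0 0 0 0 0.0405; -0.054 0 0 0 0 0 0.0405; -0.054 0 0 0 0 0 0.0405")

```text
time: 22.32
eef_pos: [534.0, -230.7, 181.2]
tool_rot: [0.706, 0.038, -0.706, 0.038]
wrist_force: [-0.3, 0.5, -1.4]
gripper_width: 0.473
```

```bash
python3 - <<'E'
from h import *
P,Q=cmd([-.054,0,0,0,0,0]);print(P)
w,s=look("n1",220,120,200,150,4)
im=cv2.convertScaleAbs(cv2.imread("pics/n1.png"),alpha=2);cv2.imwrite("pics/n1.png",im)
f,s=look("n2",360,230,100,90,7,"side")
print(rel(P,Q,[503,231.6,180],yaw_rot(np.radians(-92.1))))
E
```

```text
[ 533.91542437 -230.74167324  180.702     ]
[ 533.75 -230.69  180.64] 22.38 F [-0.33 -0.57 -1.02] w 40.87
[ 533.59 -230.65  180.34] 22.43 F [ 0.37 -0.67 -1.2 ] w 40.52
[ 0.0007 -0.463  -0.0188  0.1439  0.      0.    ]
```

View pics/n1.png

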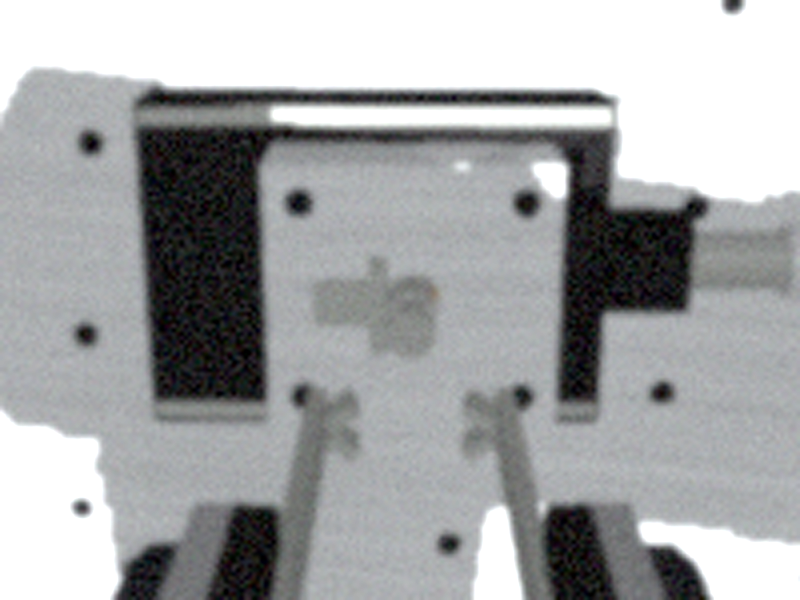

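View pics/n2.png

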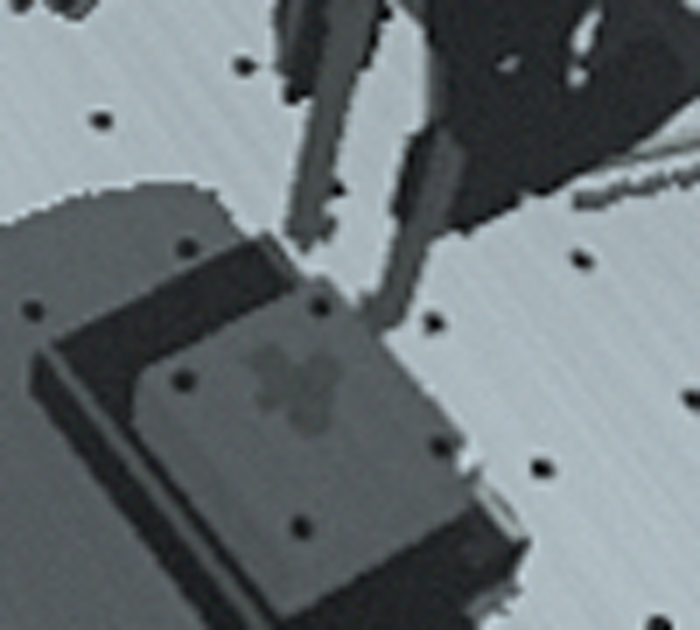

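move_arm(plan="0 -0.01 0 0.003 0 0 0.04; 0 -0.03 -0.001 0.009 0 0 0.04; 0 -0.06 -0.002 0.018 0 0 0.04; 0 -0.092 -0.004 0.028 0 0 0.04; 0 -0.124 -0.005 0.038 0 0 0.04; 0 -0.156 -0.006 0.048 0 0 0.04; 0 -0.188 -0.008 0.058 0 0 0.04; 0 -0.22 -0.009 0.068 0 0 0.04; 0 -0.252 -0.01 0.078 0 0 0.04; 0 -0.284 -0.012 0.088 0 0 0.04; 0 -0.316 -0.013 0.098 0 0 0.04; 0 -0.348 -0.014 0.108 0 0 0.04; 0 -0.38 -0.015 0.118 0 0 0.04; 0 -0.41 -0.017 0.128 0 0 0.04; 0 -0.436 -0.018 0.136 0 0 0.04; 0 -0.453 -0.0185 0.142 0 0 0.04; 0 -0.463 -0.0188 0.144 0 0 0.04; 0 -0.463 -0.0188 0.144 0 0 0.04; 0 -0.463 -0.0188 0.144 0 0 0.04")

```text
time: 24.8
eef_pos: [503.0, 231.0, 180.6]
tool_rot: [-0.707, 0.013, 0.707, 0.013]
wrist_force: [-0.2, -0.3, -0.8]
gripper_width: 0.468
```

```bash
python3 - <<'E'
from h import *
P,Q=cmd([0,-.463,-.0188,.144,0,0]);print(P)
w,s=look("p1",240,120,160,140,5)
im=cv2.convertScaleAbs(cv2.imread("pics/p1.png"),alpha=2);cv2.imwrite("pics/p1.png",im)
M=R.from_quat(s["tool_rot"])
Z=lambda uv:((uv-np.array([240,120]))*5).round(1)
print("tips pred",Z(proj(w,s["eef_pos"]+M.apply([68.4,0,0]))))
t,_=look("p2",400,140,100,70,8,"top")
im=cv2.convertScaleAbs(cv2.imread("pics/p2.png"),alpha=1.3);cv2.imwrite("pics/p2.png",im)
E
```

```text
[503.04702808 231.61055409 180.702     ]
[503.   230.89 180.68] 24.85 F [ 0.29 -0.71 -0.61] w 39.96
tips pred [[405.2 531.3]]
[503.08 230.9  180.74] 24.9 F [-0.35 -0.7  -1.4 ] w 39.96
```

View pics/p1.png

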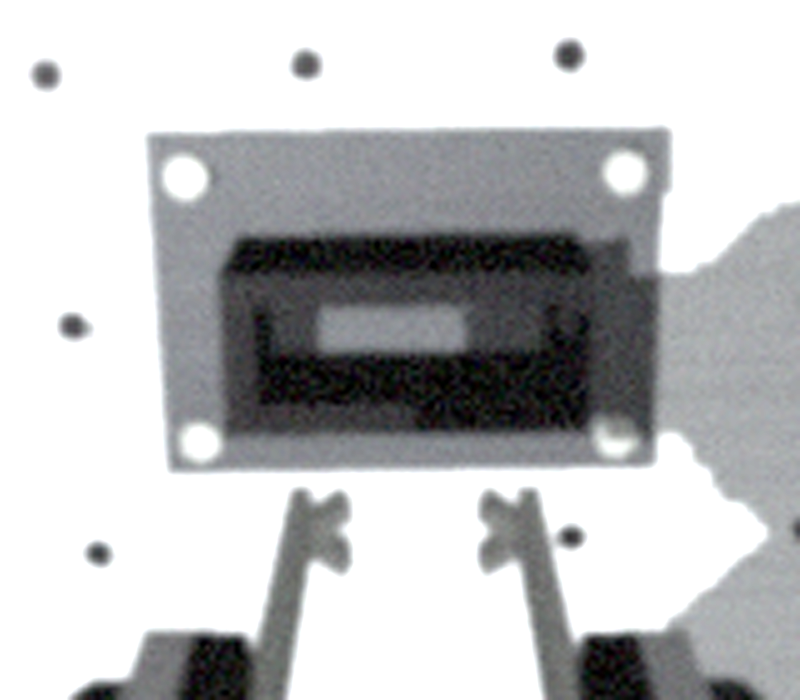

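View pics/p2.png

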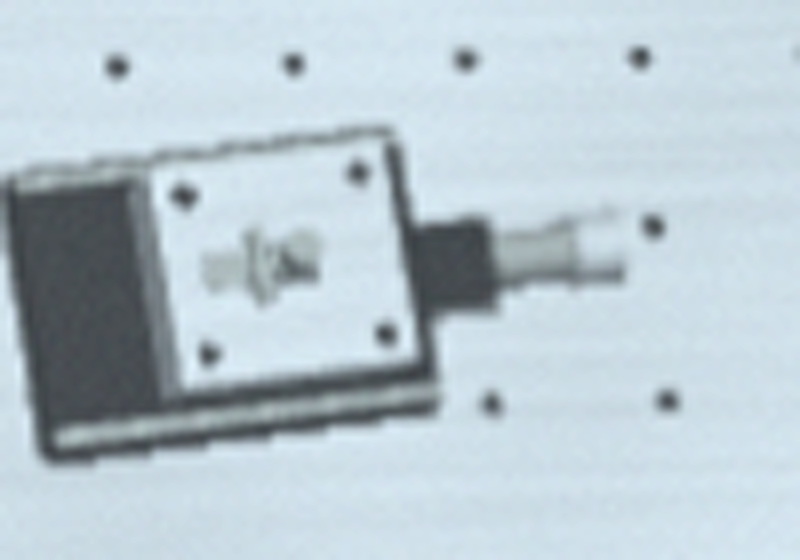

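move_arm(plan="0.02 -0.0009 0 0 0 0 0.04; 0.04 -0.0009 0 0 0 0 0.04; 0.055 -0.0009 0 0 0 0 0.04; 0.065 -0.0009 0 0 0 0 0.04; 0.073 -0.0009 0 0 0 0 0.04; 0.081 -0.0009 0 0 0 0 0.04; 0.089 -0.0009 0 0 0 0 0.04; 0.096 -0.0009 0 0 0 0 0.04; 0.1 -0.0009 0 0 0 0 0.04; 0.102 -0.0009 0 0 0 0 0.04; 0.1028 -0.0009 0 0 0 0 0.04; 0.1028 -0.0009 0 0 0 0 0.04")

```text
time: 26.4
eef_pos: [503.2, 232.6, 78.1]
tool_rot: [0.707, -0.013, -0.707, -0.013]
wrist_force: [-0.3, -0.8, -0.7]
gripper_width: 0.47
```

```bash
python3 - <<'E'
from h import *
P,Q=cmd([.1028,-.0009,0,0,0,0]);print(P)
w,s=look("p3",220,140,200,160,4)
im=cv2.convertScaleAbs(cv2.imread("pics/p3.png"),alpha=2);cv2.imwrite("pics/p3.png",im)
favg(4)
E
```

```text
[503.08009803 232.50994631  77.902     ]
[503.15 232.58  78.09] 26.45 F [-0.81 -0.19 -1.79] w 40.14
t 26.65 F [-0.41 -0.38 -0.6 ] sd [0.47 0.51 0.29] T [0.001 0.002 0.011] P [503.14 232.57  78.09]
```

View pics/p3.png

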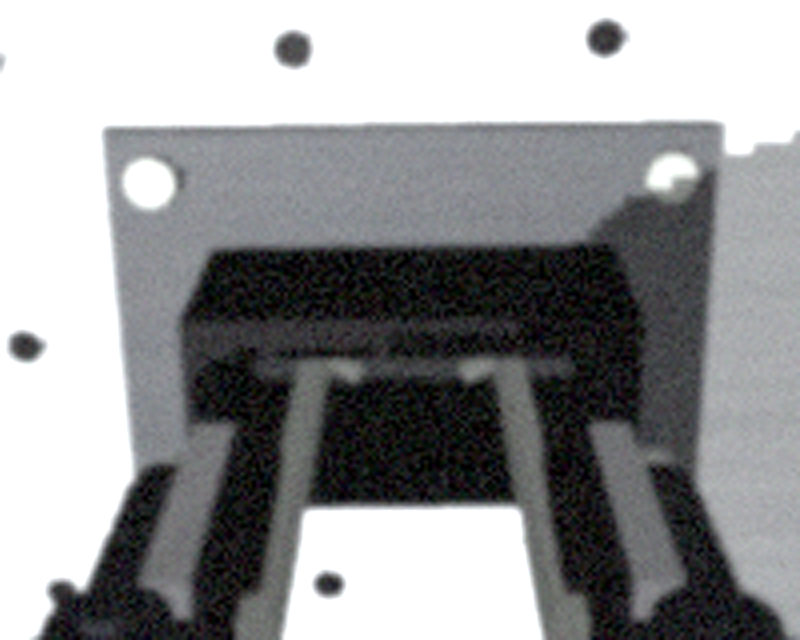

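move_arm(plan="0.0005 0 0 0 0 0 0.04; 0.0007 0 0 0 0 0 0.041; 0.0007 0 0 0 0 0 0.042; 0.0007 0 0 0 0 0 0.043; 0.0007 0 0 0 0 0 0.044; 0.0007 0 0 0 0 0 0.046; 0.0007 0 0 0 0 0 0.05; 0.0007 0 0 0 0 0 0.065; 0.0007 0 0 0 0 0 0.0854; 0.0007 0 0 0 0 0 0.0854; 0.0007 0 0 0 0 0 0.0854; 0.0007 0 0 0 0 0 0.0854")

```text
time: 28.15
eef_pos: [503.1, 232.5, 77.2]
tool_rot: [0.707, -0.013, -0.707, -0.013]
wrist_force: [0.6, 0.6, -0.2]
gripper_width: 1.004
```

```bash
python3 - <<'E'
from h import *
P,Q=cmd([.0007,0,0,0,0,0]);print(P)
w,s=look("p4",220,140,200,160,4)
im=cv2.convertScaleAbs(cv2.imread("pics/p4.png"),alpha=2);cv2.imwrite("pics/p4.png",im)
E
```

```text
[503.08009803 232.50994631  77.202     ]
[503.07 232.5   77.22] 28.2 F [-0.25  0.66  0.02] w 85.26
```

View pics/p4.png

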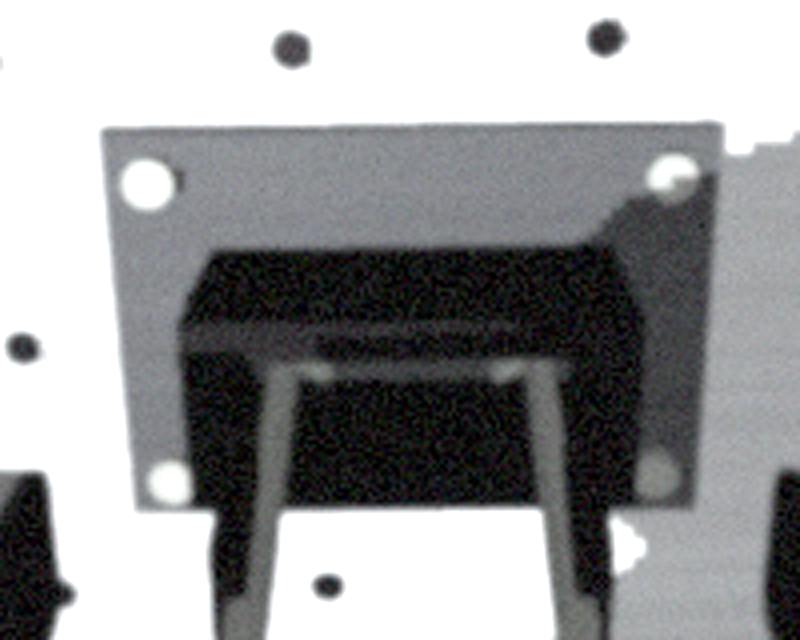

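Tongs stand freely in the well. Withdraw straight up.

move_arm(plan="-0.01 0 0 0 0 0 0.0854; -0.03 0 0 0 0 0 0.0854; -0.06 0 0 0 0 0 0.0854; -0.1 0 0 0 0 0 0.0854; -0.14 0 0 0 0 0 0.0854; -0.17 0 0 0 0 0 0.0854; -0.17 0 0 0 0 0 0.0854; -0.17 0 0 0 0 0 0.0854")

```text
time: 29.2
eef_pos: [502.7, 232.3, 247.2]
tool_rot: [-0.707, 0.013, 0.707, 0.013]
wrist_force: [0.3, -0.7, 0.1]
gripper_width: 1.001
```

```bash
python3 - <<'E'
from h import *
P,Q=cmd([-.17,0,0,0,0,0]);print(P)
w,s=look("q1",240,100,160,120,5)
f,s=look("q2",270,110,180,190,4,"side")
t,s=look("q3",195,60,290,150,2.7,"top")
save(f,"q2full")
E
```

```text
[503.08009803 232.50994631 247.202     ]
[502.6  232.21 246.7 ] 29.25 F [ 0.22 -0.43 -0.07] w 85.44
[502.59 232.12 246.41] 29.3 F [ 0.4   0.79 -0.28] w 85.05
[502.65 232.16 246.32] 29.35 F [0.06 0.27 0.54] w 85.46
```

View pics/q1.png

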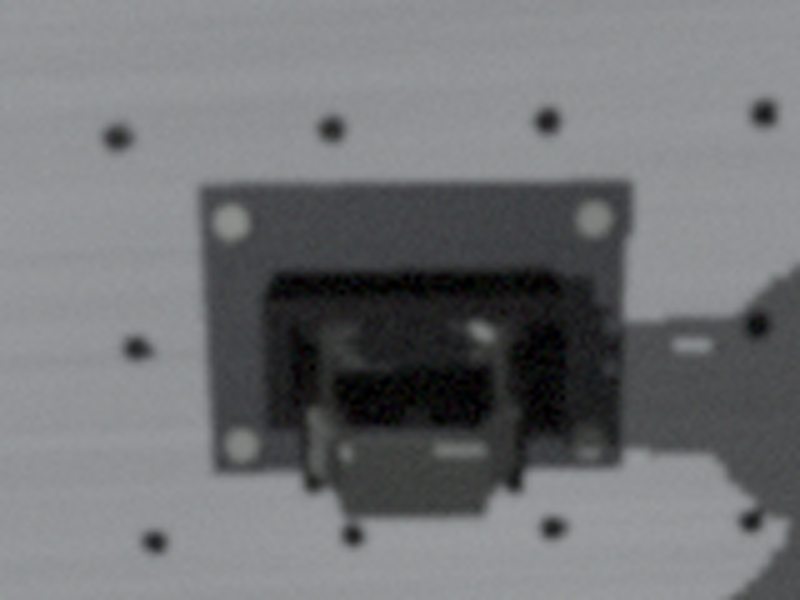

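View pics/q2.png

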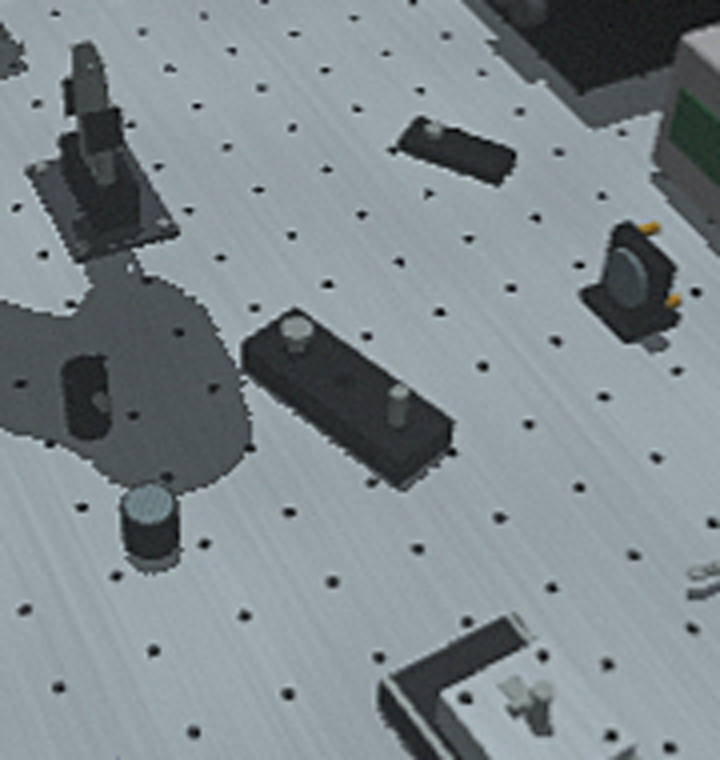

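View pics/q3.png

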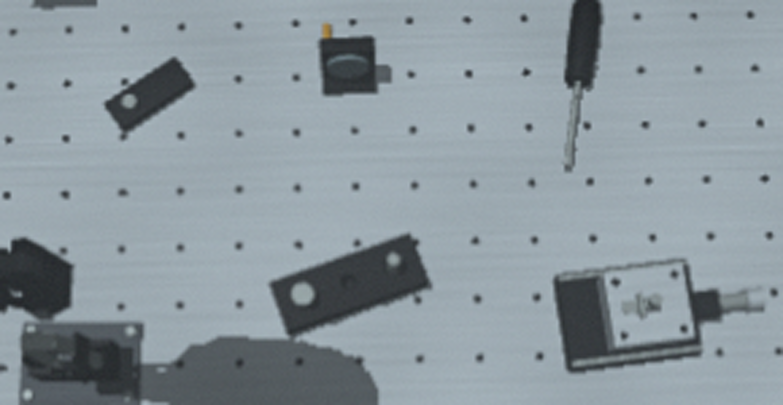

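```bash
python3 - <<'E'
import pickle
from h import *
f=pickle.load(open("q2.pkl","rb"));t=pickle.load(open("q3.pkl","rb"))
zoom(f,"r1",375,260,60,50,10);zoom(t,"r2",410,150,60,50,10)
for n,c,o in (("side",f,(375,260)),("top",t,(410,150))):
  for z in (67,72): print(n,z,((proj(c,[533.8,-230.9,z])-np.array(o))*10).round(0))
E
```

```text
side 67 [[308. 216.]]
side 72 [[312. 201.]]
top 67 [[277. 198.]]
top 72 [[284. 193.]]
```

View pics/r1.png

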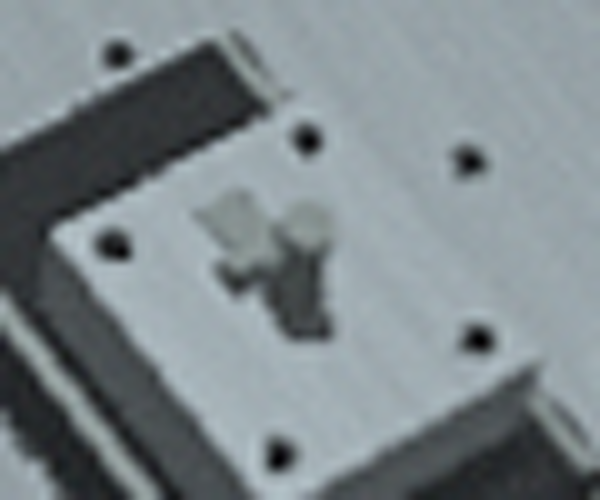

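View pics/r2.png

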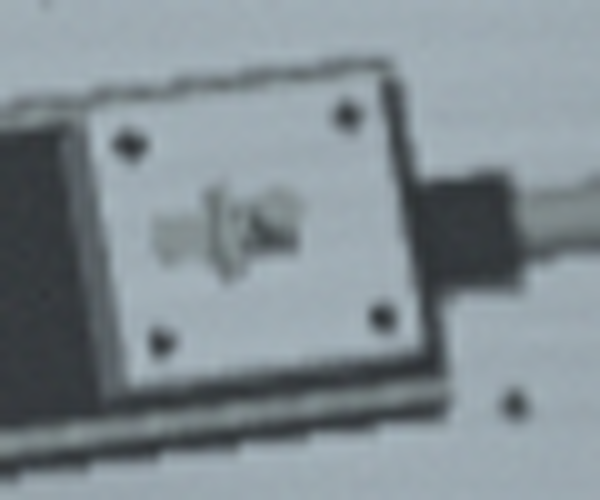

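```bash
python3 - <<'E'
from bench import r
print(r.job_done(), r.get_state()["time"])
E
```

```text
the job is handed in; nothing more can be done
the job is handed in; nothing more can be done
```

The job is done and handed in, at about 29.4 s of the 61 s allowed. No verdict was reported. I squeezed the tongs out of their stand and nipped the plug by its neck; it was in the rack's middle hole. I slid it to the tab, touching at about 0.5 N, backed off 0.3 mm and pressed it down. Then I let it go and set the tongs back in the well.

**Pressing home:** The upward force rose by about 4 N at the bottom, with the tool about 0.25 mm above the predicted home height. By that reading the plug's centre is about 4 mm above the carriage top, where it should be.

**Plug:** In the last side picture the plug stands upright in the bore. Its cap is within about 2 mm of the predicted height, on the low side, which is within the camera calibration.

**Tongs:** They stand upright and free in their well, and the gripper is clear at about 246 mm.

**Other things:** In the last side and top views the two other pins, and every bystander those crops show, look where they were. I did not measure their positions again.

**Disagreement:** The wrist camera sat about 1.5 mm off along the direction the jaws close, compared with the held tongs. I corrected for it. At the tab it put the plug about 0.55 mm past the carriage centre in +y. That fits the tab geometry, which is why I backed off before pressing.

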